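# Stamp the gift carton

### The arm

A 6-joint arm with a two-finger parallel gripper is mounted at the origin on the work surface. World frame = base frame: x ahead of the robot, y to its left, z up, the work surface at z = 0. Lengths are in m, angles in rad, forces in N, time in s.
With the tool pointing down it reaches from about 0.375 to 0.75 m from the base axis. Payload 9 kg.
Tool frame: the origin (TCP) lies midway between the tips of the shut fingers; the grasp point (between the pads) lies 19 mm behind it; z points along the fingers, y is the direction in which the jaws open and shut (so a half turn about z gives the same grasp; the last joint's range is limited). The gripper opens to 85 mm and grips with 20 to 120 N. Pads are 22 mm wide; open, the fingers measure 114 mm over their backs; the gripper's body (76 mm by 85 mm) begins 54 mm behind the grasp point. The pads swing forward as they close: fully open they stand 13 mm farther back than shut.
Start: joints at [0.898, 0.104, 0.097, 1.564, 0, 1.353], TCP at [0.264, 0.539, 0.231] pointing down, gripper open.
Joint ranges: [-2.99, 2.99], [-0.84, 1.86], [-1.1, 1.16], [-1.84, 2.11], [-1.51, 1.56], [-3.14, 3.14]. Speed limits (rad/s): [2.22, 2.22, 2.57, 3.14, 3.14, 3.14].

### API

Orientations are given as a unit quaternion [x, y, z, w].
In Python, from rig import bot, vision gives the robot as it stands. The module is installed in compiled form; this text tells all that it offers.
- The arm moves only by the shell command python3 -m handwheel 'ROWS'. ROWS is JSON, a list of rows, each an object of numbers: "grip": the opening, from -1 (shut) to 1 (fully open); "tx", "ty", "tz": the shift along the tool's x, y, z in cm; "ax", "ay", "az": the turn, a rotation vector about the tool's x, y, z in degrees. A call has 1 to 20 rows; each row is the pose to reach, as a shift and turn from the pose measured when the call began, along the tool's axes at that moment; what a row does not reach only later rows make up. A row lasts 1/12 s, in which the tool goes at most 41.7 mm and 7.16 degrees, less where a joint would pass 70% of its speed; a pose out of reach is approached as far as the arm can. A call with a gripper value outside its range is refused whole. The fingers move at their own pace and stop on an object; the grip force is fixed at half the most. Time passes only in rows, so rows that repeat a pose let the fingers close. It gives the time, the measured TCP pose, the force and the opening at its end, in the units of the state.
- bot.get_state(): the state, without advancing time (a new reading comes with each control period).
- vision.snapshot(name): name is "scene" or "side" or "wrist"; returns a dict with "pixels" (420x560x3 uint8, red, green, blue), "range_z" (420x560 float32, m along the optical axis (not along the pixel's ray), 0 where there is no reading), "camera_matrix" (3x3 intrinsics, pixels), "eye" and "attitude" of the camera in the world. Camera axes: x right, y up, looking along -z (the intrinsics and any distortion apply to the point x, -y, -z); pixel columns grow to the right and rows downward; lengths in m; the calibration is good to about 2 mm. A picture is of the moment at which its call begins.
- bot.sign_off(): hands the job in, once; it reports no verdict.
The state is a dict: "clock": time; "joint_pos": joint angles; "qd": joint speeds; "tau": joint torques, N m; "position": TCP position; "tool_rot": TCP orientation; "force": force on the tool from outside, world axes, zero at the start; "torque": the same for the moment, N m; "opening": opening from 0.0 (shut) to 1.0 (fully open).
Only numpy, scipy, OpenCV 4.12 (cv2) and the standard library are available. Lean on these libraries where they do the work, as an engineer would, in place of code of your own. Each camera call takes 0.05 s, during which the arm holds its last target.

### The job

The green-headed hand stamp stands in the tightly packed rack: tip it outward by its top, towards the rack's sloping front apron, then lift it out, leaving the other stamps standing in the rack. Stand it upright and square on the blue-bordered white panel of the gift carton, inside the panel, and let go of it. Then press its green head down to the stop, let it spring back up, and leave the stamp standing there.

Things in the scene. Friction and masses are not known exactly. Their poses are not given: they have to be found in the camera images.
- green_stamp: hand stamp to use, loose, 0.13 to 0.27 kg. Grey frame 60 (x) by 42 (y) by 100 mm high. Above it a green head 52 (x) by 34 (y) mm on a spring plunger, underside 112 and top 136 mm above the foot; flat sides at y -17 and +17 mm, good to grip and lift by at 126 mm. Mass centre about 60 mm up. Origin under the foot's centre; z up through the head, x to the rack's back, y along the row
- green_head (a joint): travel of the green head: 0 fully up, 0.011 m pressed to the stop. A spring pushes it up: about 4 N at the top, 12 N at the stop; it returns by itself
- green_top (a point): centre of the top face of the green head (136 mm above the foot when up); moves with the head
- rack: fixed grey rack: four stamps side by side along y, any order, 43 mm apart, 1 mm gaps, feet from x -30 to 30 mm. Origin at table height under the row's middle; x to its back (away from the robot), z up; floor 8 mm high. End cheeks at y -90 and 90 mm, 63 mm high. Back rail x 32 to 37 mm, 53 mm high, free behind: a finger can come down behind a head and pull it forward past its neighbours
- apron (a point): middle of the lower edge of the rack's steel apron, at its open front (rack x -31 mm, 8 mm high; axes as the rack). The apron slopes outward (-x), 37 degrees from upright, 64 mm long. A stamp tipped over its front lower edge passes balance at about 25 to 28 degrees, then rests on the apron leaning 37 to 41 degrees and stays
- panel (a point): centre of the white panel (84 mm along its x, 66 mm along its y, with a blue border) on the flat top of the gold and white gift carton, 45 mm above the table; z up. The stamp's foot belongs here with its long side (x) along the panel's x, either way round
- carton: the gift carton, 150 (x) by 200 (y) mm, held in a fixed aluminium jig; origin at table height under the panel's centre, same axes as the panel; top 45 mm above the table
- blue_stamp: blue-headed hand stamp, the same in shape and size as green_stamp, also starts standing in the rack; origin under the centre of its foot, z up through the head, x towards the back of the rack
- red_stamp: red-headed hand stamp, the same in shape and size as green_stamp, also starts standing in the rack; origin under the centre of its foot, z up through the head, x towards the back of the rack
- orange_stamp: orange-headed hand stamp, the same in shape and size as green_stamp, also starts standing in the rack; origin under the centre of its foot, z up through the head, x towards the back of the rack

How it is judged:
On the way, in this order (a step that is already met when the one before it is completed fails the run):
1. the green stamp is tipped outward by its top (head more than 55 mm out in front of its upright place, over 25 degrees) while its foot is still in the rack (x of green_top in the frame of rack below -0.055 m and angle between green_stamp's own z axis and vertical above 0.44 rad and z of green_stamp in the frame of rack below 0.055 m and x of green_stamp in the frame of rack between -0.04 and 0.04 m), for 0.2 s.
2. the green stamp stands upright and square on the white panel, let go, head up (horizontal distance between green_stamp and panel below 0.012 m and z of green_stamp in the frame of panel between -0.004 and 0.004 m and angle between green_stamp's own z axis and vertical below 0.06 rad and angle between the x axis of green_stamp and the x axis of panel, either way round below 0.18 rad and contact force between the fingers and green_stamp below 0.1 N and value of joint green_head below 0.003 m), for 0.2 s.
3. its head is pressed down to the stop (9.5 mm or more of 11 mm) while it stands on the panel (horizontal distance between green_stamp and panel below 0.012 m and z of green_stamp in the frame of panel between -0.004 and 0.004 m and angle between green_stamp's own z axis and vertical below 0.06 rad and angle between the x axis of green_stamp and the x axis of panel, either way round below 0.18 rad and value of joint green_head above 0.0095 m), for 0.1 s.
At the end, for the whole second after the job is handed in: green stamp at rest on the white panel: foot centre within 12 mm of the panel's centre, upright within 0.06 rad, its x along the panel's x within 0.18 rad (either way), head up within 3 mm; the other stamps in the rack, upright within 0.15 rad, within 30 mm of their starts (horizontal distance between green_stamp and panel below 0.012 m and z of green_stamp in the frame of panel between -0.004 and 0.004 m and angle between green_stamp's own z axis and vertical below 0.06 rad and angle between the x axis of green_stamp and the x axis of panel, either way round below 0.18 rad and value of joint green_head below 0.003 m and linear speed of green_stamp below 0.02 m/s and angular speed of green_stamp below 0.2 rad/s and angle between each of blue_stamp, red_stamp, orange_stamp's own z axis and vertical below 0.15 rad and distance of each of blue_stamp, red_stamp, orange_stamp from where it was at the start of the episode below 0.03 m); the robot touches nothing.
It fails at once if another stamp is tipped out of the rack or pulled from its place (over 0.4 rad or 50 mm) (angle between any of blue_stamp, red_stamp, orange_stamp's own z axis and vertical above 0.4 rad or distance of any of blue_stamp, red_stamp, orange_stamp from where it was at the start of the episode above 0.05 m).
It also fails if it takes over 69 s, if anything falls off the work surface, if the arm or the gripper's body presses on something with over 40 N, if the wrist force passes 120 N, or if a joint passes its speed limit or range.

## Working session

There is one attempt and no reset: what is moved stays moved. The work goes in short steps, Python scripts to look and compute and a shell command to move; the robot and the scene stay as the last step left them, time stands still between calls to the robot, and variables do not carry over. Pictures are saved under pics/ and viewed, and the job is handed in when it is done.

```bash
mkdir -p pics; cat > h.py <<'E'
import numpy as np, cv2
from rig import bot, vision
from scipy.spatial.transform import Rotation as R
def snap(n,tag):
    s=vision.snapshot(n); cv2.imwrite(f'pics/{tag}.png',s['pixels'][:,:,::-1]); np.savez(f'pics/{tag}.npz',**{k:np.array(v) for k,v in s.items()}); return s
def att(s):
    a=np.array(s['attitude']); return a if a.shape==(3,3) else R.from_quat(a).as_matrix()
def pts(s):
    K=np.array(s['camera_matrix']);z=s['range_z'];v,u=np.mgrid[:z.shape[0],:z.shape[1]]
    c=np.stack([(u-K[0,2])/K[0,0]*z,-(v-K[1,2])/K[1,1]*z,-z],-1)
    return c@att(s).T+np.array(s['eye'])
E
python3 - <<'E'
from h import *
for n in ['scene','side','wrist']:
    s=snap(n,n+'0'); print(n,{k:np.round(np.array(v),3).tolist() for k,v in s.items() if k not in('pixels','range_z')})
st=bot.get_state(); print({k:np.round(v,3).tolist() for k,v in st.items()})
E
```

```text
scene {'camera_matrix': [[492.211, 0.0, 286.777], [0.0, 492.211, 215.682], [0.0, 0.0, 1.0]], 'eye': [1.074, -0.486, 0.887], 'attitude': [0.337, 0.142, 0.367, 0.855]}
side {'camera_matrix': [[475.453, 0.0, 285.319], [0.0, 475.453, 213.096], [0.0, 0.0, 1.0]], 'eye': [0.895, -0.657, 0.855], 'attitude': [0.361, 0.084, 0.216, 0.903]}
wrist {'camera_matrix': [[307.853, 0.0, 279.082], [0.0, 307.853, 204.199], [0.0, 0.0, 1.0]], 'eye': [0.199, 0.57, 0.374], 'attitude': [-0.122, -0.076, 0.524, 0.839]}
{'clock': 0.15, 'joint_pos': [0.898, 0.105, 0.097, 1.564, -0.0, 1.353], 'qd': [0.001, -0.001, 0.005, 0.002, 0.001, -0.001], 'tau': [0.002, -55.736, 50.401, 0.013, -0.0, -0.0], 'position': [0.263, 0.539, 0.231], 'tool_rot': [0.225, 0.974, -0.0, -0.0], 'force': [0.145, -0.196, 0.235], 'torque': [0.035, 0.052, 0.021], 'opening': 0.999}
```

View pics/scene0.png

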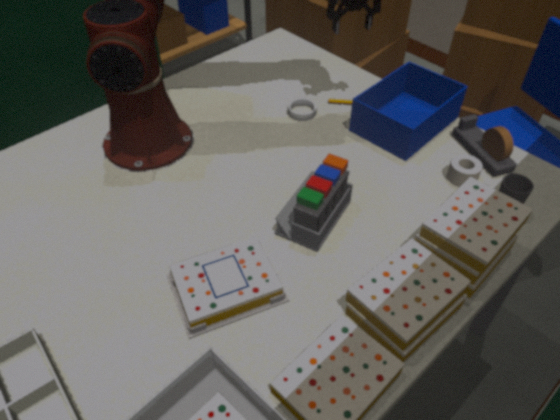

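View pics/side0.png

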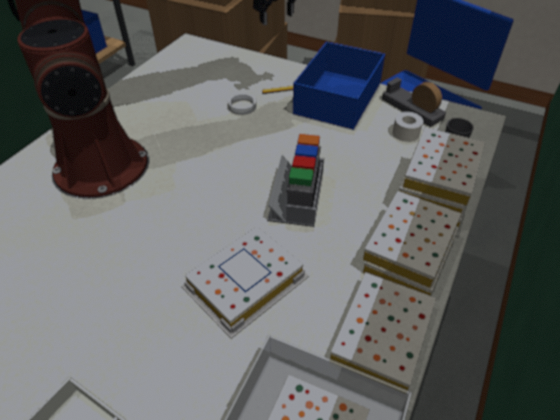

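View pics/wrist0.png

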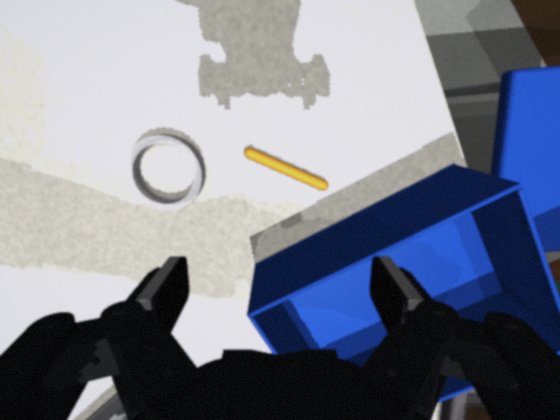

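The scene view shows the four heads in a row: green at (311,197), then red (319,185), blue (327,173) and orange (336,162). Green is the end stamp on the camera side. The panel is at (225,276) in the scene view and (245,269) in the side view. Next I'll measure them.

```bash
cat > m.py <<'E'
from h import *
rngs={'green':((45,100),(100,255),(60,255)),'red':((172,6),(150,255),(100,255)),'blue':((105,125),(120,255),(90,255)),'orange':((7,17),(170,255),(150,255))}
def load(t):
    d=np.load(f'pics/{t}.npz'); return {k:d[k] for k in d}
def ray(s,uv):
    K=s['camera_matrix']; d=np.array([(uv[0]-K[0,2])/K[0,0],-(uv[1]-K[1,2])/K[1,1],-1]); return att(s)@d
def plane(s,uv,z):
    d=ray(s,uv); return s['eye']+d*(z-s['eye'][2])/d[2]
def heads(s,box):
    x0,y0,x1,y1=box
    hsv=cv2.cvtColor(s['pixels'],cv2.COLOR_RGB2HSV).astype(int); P=pts(s); out={}
    for n,(h,sa,v) in rngs.items():
        H=hsv[...,0]; m=((H>=h[0])&(H<=h[1])) if h[0]<h[1] else ((H>=h[0])|(H<=h[1]))
        m&=(hsv[...,1]>=sa[0])&(hsv[...,2]>=v[0]); mm=np.zeros_like(m); mm[y0:y1,x0:x1]=m[y0:y1,x0:x1]
        # top face by depth
        k,lab,stt,c=cv2.connectedComponentsWithStats(mm.astype(np.uint8))
        if k<2: continue
        i=1+np.argmax(stt[1:,4]); q=(lab==i)&(s['range_z']>0); out[n]=(q,P[q])
    return out
E
python3 - <<'E'
from m import *
for t,box in (('scene0',(270,140,360,250)),('side0',(270,120,340,225))):
    s=load(t)
    for n,(m,p) in heads(s,box).items():
        zt=np.percentile(p[:,2],90); top=p[p[:,2]>zt-0.006]
        r,c=np.nonzero(m); 
        print(t,n,len(p),np.round(np.percentile(p[:,2],[5,50,95]),4),'top mean',np.round(top.mean(0),4),len(top),'x',np.round(np.percentile(top[:,0],[2,98]),3),'y',np.round(np.percentile(top[:,1],[2,98]),3))
    # panel
    P=pts(s); hsv=cv2.cvtColor(s['pixels'],cv2.COLOR_RGB2HSV)
    m=(cv2.inRange(hsv,(95,50,40),(130,255,255))>0)&(abs(P[...,2]-0.045)<0.008)
    b=np.zeros_like(m); b[235:305,180:290]=m[235:305,180:290]
    cs,_=cv2.findContours(b.astype(np.uint8),cv2.RETR_EXTERNAL,cv2.CHAIN_APPROX_NONE); c=max(cs,key=len).reshape(-1,2)
    w=np.array([plane(s,uv,0.045) for uv in c]); print('panel z',np.median(P[b][:,2]),len(c),cv2.minAreaRect((w[:,:2]*1000).astype(np.float32)))
E
```

```text
scene0 green 296 [0.1377 0.1441 0.1466] top mean [0.569  0.072  0.1442] 268 x [0.545 0.592] y [0.053 0.091]
scene0 red 244 [0.1415 0.1444 0.147 ] top mean [0.5561 0.1134 0.1444] 240 x [0.532 0.579] y [0.095 0.132]
scene0 blue 225 [0.1412 0.1445 0.1469] top mean [0.5434 0.1535 0.1444] 219 x [0.52  0.566] y [0.136 0.172]
scene0 orange 121 [0.1422 0.1447 0.147 ] top mean [0.5286 0.1958 0.1447] 121 x [0.507 0.549] y [0.181 0.211]
panel z 0.046383151457336846 46 ((548.169677734375, -192.96368408203125), (7.082071304321289, 58.036949157714844), 75.52852630615234)
side0 green 257 [0.1379 0.1422 0.1449] top mean [0.5688 0.0712 0.1425] 239 x [0.543 0.594] y [0.053 0.091]
side0 red 197 [0.1403 0.1425 0.1447] top mean [0.5559 0.1131 0.1426] 195 x [0.532 0.58 ] y [0.095 0.132]
side0 blue 197 [0.1394 0.1424 0.1445] top mean [0.5436 0.1541 0.1425] 190 x [0.52  0.568] y [0.136 0.173]
panel z 0.04394928709070439 106 ((546.8175659179688, -154.7265625), (73.36151123046875, 91.72321319580078), 70.8367691040039)
```

```bash
python3 - <<'E'
from m import *
for t,seed in (('scene0',(225,276)),('side0',(245,269))):
    s=load(t); P=pts(s); px=s['pixels'].astype(int)
    x,y=seed; print(px[y-22:y+23:4,x].tolist())
    img=px[y-35:y+35,x-45:x+45].astype(np.uint8)
    cv2.imwrite(f'pics/panel_{t}.png',cv2.resize(img[:,:,::-1],None,fx=8,fy=8,interpolation=cv2.INTER_CUBIC))
    blu=px[...,2]-px[...,0]
    m=(blu>25).astype(np.uint8); b=np.zeros_like(m); b[y-35:y+35,x-45:x+45]=m[y-35:y+35,x-45:x+45]
    # white interior: flood non-blue from seed
    k,l=cv2.connectedComponents(1-b,connectivity=4); r=(l==l[y,x]).astype(np.uint8); print('area',r.sum())
    for name,mm in (('in',r),):
        c=np.argwhere(mm)[:,::-1]
        w=np.array([plane(s,uv,0.045) for uv in c])[:,:2]*1000
        print(t,name,cv2.minAreaRect(w.astype(np.float32)),w.mean(0))
    k2,l2=cv2.connectedComponents(b); 
    j=l2[b>0]; j=np.bincount(j).argmax(); c=np.argwhere(l2==j)[:,::-1]
    w=np.array([plane(s,uv,0.045) for uv in c])[:,:2]*1000
    print('border',len(c),cv2.minAreaRect(w.astype(np.float32)))
E
```

```text
[[145, 141, 142], [104, 109, 125], [149, 149, 151], [146, 147, 149], [144, 144, 148], [150, 148, 150], [146, 148, 149], [149, 149, 151], [151, 150, 153], [147, 146, 148], [89, 100, 115], [151, 148, 152]]
area 235130
scene0 in ((254.77346801757812, 286.9608154296875), (2202.16357421875, 1632.9688720703125), 46.95941162109375) [411.44869258 129.91878864]
border 13 ((547.5663452148438, -192.70968627929688), (1.8666481971740723, 29.370237350463867), 71.02067565917969)
[[142, 144, 151], [112, 119, 133], [150, 153, 158], [149, 152, 157], [149, 151, 157], [150, 152, 157], [150, 152, 158], [149, 152, 157], [150, 153, 158], [150, 152, 157], [151, 153, 158], [73, 84, 109]]
area 235025
side0 in ((377.22955322265625, 347.8099365234375), (2283.553955078125, 1675.41650390625), 27.234312057495117) [484.03516645 131.49286919]
border 160 ((546.945556640625, -154.62918090820312), (73.38328552246094, 91.18126678466797), 70.53841400146484)
```

View pics/panel_side0.png

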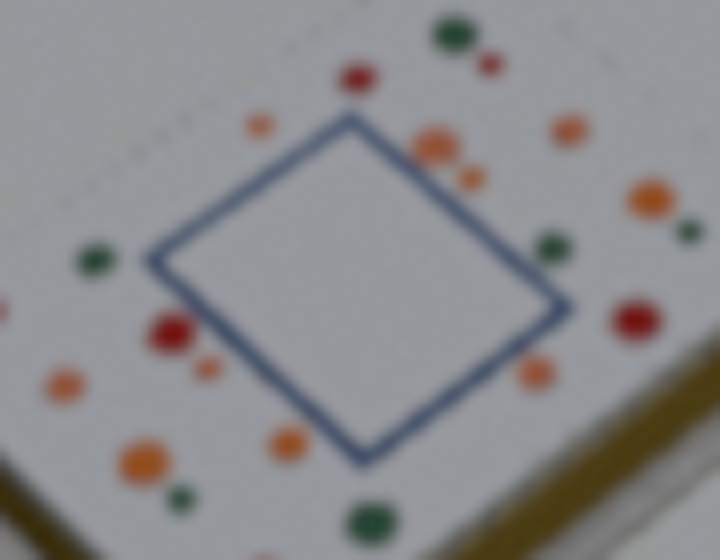

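View pics/panel_scene0.png

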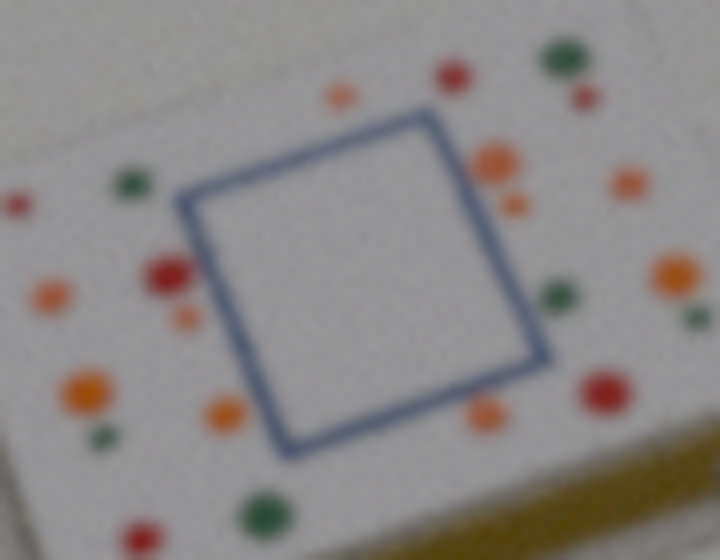

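The enlarged crops show a complete blue border. Its corners in the side crop are (350,118), (570,308), (363,462) and (150,258). In the scene crop they are (428,115), (547,360), (288,455) and (182,197).

```bash
python3 - <<'E'
from m import *
for t,off,cs in (('side0',(200,234),[(350,118),(570,308),(363,462),(150,258)]),('scene0',(180,241),[(428,115),(547,360),(288,455),(182,197)])):
    s=load(t); w=np.array([plane(s,((a+.5)/8-.5+off[0],(b+.5)/8-.5+off[1]),0.045)[:2] for a,b in cs])
    print(t,np.round(w,4).tolist(),'c',w.mean(0),[np.round((np.linalg.norm(d),np.degrees(np.arctan2(d[1],d[0]))),4) for d in np.roll(w,-1,0)-w])
# head fits: footprint on plane 0.144 of masks whole, minAreaRect
for t,box in (('scene0',(270,140,360,250)),('side0',(270,120,340,225))):
    s=load(t)
    for n,(m,p) in heads(s,box).items():
        top=p[p[:,2]>np.median(p[:,2])-0.004]
        psi=np.radians(17.3); ex=np.array([np.cos(psi),np.sin(psi)]);ey=np.array([-ex[1],ex[0]])
        a=top[:,:2]@ex;b=top[:,:2]@ey
        print(t,n,cv2.minAreaRect((top[:,:2]*1000).astype(np.float32)),'rackx',np.round(np.percentile(a,[1,99]),4),'racky',np.round(np.percentile(b,[1,99]),4))
E
```

```text
side0 [[0.5167, -0.1069], [0.6006, -0.1363], [0.5764, -0.2027], [0.4935, -0.1724]] c [ 0.54679858 -0.15458709] [array([  0.089 , -19.3284]), array([ 7.070000e-02, -1.100574e+02]), array([8.830000e-02, 1.598813e+02]), array([6.94000e-02, 7.05084e+01])]
scene0 [[0.5151, -0.107], [0.5983, -0.1359], [0.5753, -0.2022], [0.4915, -0.1723]] c [ 0.54505647 -0.15431406] [array([  0.0881, -19.1475]), array([ 7.020000e-02, -1.091566e+02]), array([8.900000e-02, 1.603386e+02]), array([6.94000e-02, 7.01211e+01])]
scene0 green ((567.4136962890625, 73.62517547607422), (48.85940170288086, 37.2653923034668), 16.49798011779785) rackx [0.5407 0.5878] racky [-0.1166 -0.0823]
scene0 red ((554.8649291992188, 114.56889343261719), (48.149742126464844, 39.17003631591797), 20.586544036865234) rackx [0.5407 0.5879] racky [-0.0732 -0.0387]
scene0 blue ((543.0023803710938, 155.07151794433594), (48.53165817260742, 32.53243637084961), 15.976720809936523) rackx [0.5405 0.5868] racky [-0.0297  0.0017]
scene0 orange ((528.2550048828125, 194.9527130126953), (44.15855026245117, 27.519546508789062), 22.62026596069336) rackx [0.5411 0.5837] racky [0.0173 0.0432]
side0 green ((568.2664794921875, 72.31507873535156), (52.04332733154297, 35.66703414916992), 15.462985038757324) rackx [0.5389 0.589 ] racky [-0.1171 -0.0828]
side0 red ((555.58642578125, 114.14436340332031), (48.67019271850586, 35.90920639038086), 19.137929916381836) rackx [0.5407 0.5881] racky [-0.0735 -0.0392]
side0 blue ((543.167236328125, 155.55038452148438), (48.893150329589844, 35.88270950317383), 17.25128936767578) rackx [0.5409 0.5888] racky [-0.0299  0.0033]
```

Measured poses:
- **Panel:** centre (0.546, -0.1545), yaw -19.7°.
- **Rack:** yaw 17.3°.
- **Green head:** centre (0.5686, 0.0725), top at z 0.144.

Next I'll shut the gripper and move above and behind the green head.

```bash
cat > g.py <<'E'
from h import *
psi=np.radians(17.3); ex=np.array([np.cos(psi),np.sin(psi),0]);ey=np.array([-ex[1],ex[0],0]);ez=np.array([0,0,1.])
RO=.5644*ex-.035*ey   # rack origin
def rk(x,y,z): return RO+x*ex+y*ey+z*ez
def rot(yaw_deg,tilt_deg=0):
    p=np.radians(yaw_deg); a=np.array([np.cos(p),np.sin(p),0]); b=np.array([-a[1],a[0],0]); t=np.radians(tilt_deg)
    z=np.sin(t)*a-np.cos(t)*ez; return np.stack([np.cross(b,z),b,z],1)
def go(pos,Rg):
    st=bot.get_state(); R0=R.from_quat(st['tool_rot']).as_matrix()
    d=R0.T@(np.array(pos)-st['position'])*100; w=R.from_matrix(R0.T@Rg).as_rotvec(degrees=True)
    print('t',round(st['clock'],2),'p',np.round(st['position'],4),'shift cm',np.round(d,2),'turn',np.round(w,1),'F',np.round(st['force'],1),'open',round(st['opening'],3),'q',np.round(st['joint_pos'],2))
E
python3 -c "
from g import *
go(rk(.048,-.0655,.20),rot(17.3))"
```

```text
t 0.15 p [0.2634 0.5388 0.2307] shift cm [-51.43 -25.24   3.08] turn [ -0.1  -0.  -43.4] F [ 0.1 -0.2  0.2] open 0.999 q [ 0.9   0.1   0.1   1.56 -0.    1.35]
```

```bash
python3 -m handwheel '[{"grip":-1,"tx":-51.4,"ty":-25.2,"tz":1,"az":-43.4},{"grip":-1,"tx":-51.4,"ty":-25.2,"tz":1,"az":-43.4},{"grip":-1,"tx":-51.4,"ty":-25.2,"tz":1,"az":-43.4},{"grip":-1,"tx":-51.4,"ty":-25.2,"tz":1,"az":-43.4},{"grip":-1,"tx":-51.4,"ty":-25.2,"tz":1,"az":-43.4},{"grip":-1,"tx":-51.4,"ty":-25.2,"tz":1,"az":-43.4},{"grip":-1,"tx":-51.4,"ty":-25.2,"tz":1,"az":-43.4},{"grip":-1,"tx":-51.4,"ty":-25.2,"tz":1,"az":-43.4},{"grip":-1,"tx":-51.4,"ty":-25.2,"tz":1,"az":-43.4},{"grip":-1,"tx":-51.4,"ty":-25.2,"tz":1,"az":-43.4},{"grip":-1,"tx":-51.4,"ty":-25.2,"tz":1,"az":-43.4},{"grip":-1,"tx":-51.4,"ty":-25.2,"tz":1,"az":-43.4},{"grip":-1,"tx":-51.4,"ty":-25.2,"tz":1,"az":-43.4},{"grip":-1,"tx":-51.4,"ty":-25.2,"tz":1,"az":-43.4},{"grip":-1,"tx":-51.4,"ty":-25.2,"tz":1,"az":-43.4},{"grip":-1,"tx":-51.4,"ty":-25.2,"tz":1,"az":-43.4},{"grip":-1,"tx":-51.4,"ty":-25.2,"tz":1,"az":-43.4},{"grip":-1,"tx":-51.4,"ty":-25.2,"tz":1,"az":-43.4},{"grip":-1,"tx":-51.4,"ty":-25.2,"tz":1,"az":-43.4},{"grip":-1,"tx":-51.4,"ty":-25.2,"tz":1,"az":-43.4}]'
python3 -c "
from g import *
go(rk(.045,-.0655,.125),rot(17.3))
snap('side','side1');snap('wrist','wrist1')"
```

```text
t 0.15 p [0.2634 0.5388 0.2307] shift cm [-51.22 -25.43  10.58] turn [ -0.1  -0.  -43.4] F [ 0.1 -0.2  0.2] open 0.999 q [ 0.9   0.1   0.1   1.56 -0.    1.35]invalid input at $[0]: expected keys grip, tx, ty, tz, ax, ay, az
```

View pics/wrist1.png

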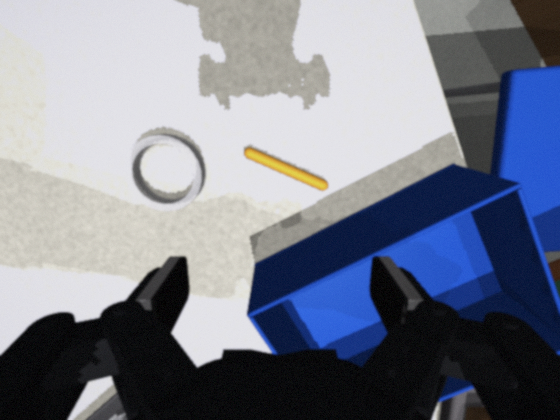

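View pics/side1.png

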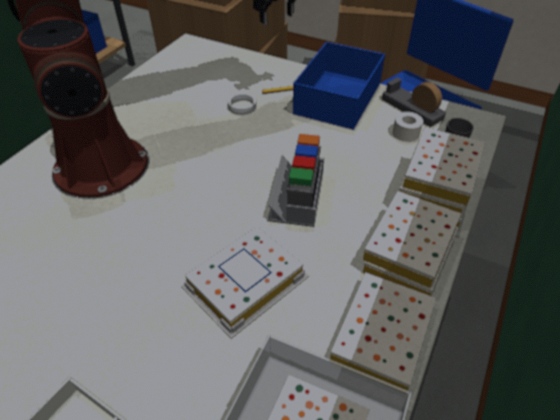

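All seven keys are required in every row, so the call was refused and nothing moved. I'll send it again with the full set.

```bash
python3 -m handwheel '[{"grip":-1,"tx":-51.4,"ty":-25.2,"tz":1,"ax":0,"ay":0,"az":-43.4},{"grip":-1,"tx":-51.4,"ty":-25.2,"tz":1,"ax":0,"ay":0,"az":-43.4},{"grip":-1,"tx":-51.4,"ty":-25.2,"tz":1,"ax":0,"ay":0,"az":-43.4},{"grip":-1,"tx":-51.4,"ty":-25.2,"tz":1,"ax":0,"ay":0,"az":-43.4},{"grip":-1,"tx":-51.4,"ty":-25.2,"tz":1,"ax":0,"ay":0,"az":-43.4},{"grip":-1,"tx":-51.4,"ty":-25.2,"tz":1,"ax":0,"ay":0,"az":-43.4},{"grip":-1,"tx":-51.4,"ty":-25.2,"tz":1,"ax":0,"ay":0,"az":-43.4},{"grip":-1,"tx":-51.4,"ty":-25.2,"tz":1,"ax":0,"ay":0,"az":-43.4},{"grip":-1,"tx":-51.4,"ty":-25.2,"tz":1,"ax":0,"ay":0,"az":-43.4},{"grip":-1,"tx":-51.4,"ty":-25.2,"tz":1,"ax":0,"ay":0,"az":-43.4},{"grip":-1,"tx":-51.4,"ty":-25.2,"tz":1,"ax":0,"ay":0,"az":-43.4},{"grip":-1,"tx":-51.4,"ty":-25.2,"tz":1,"ax":0,"ay":0,"az":-43.4},{"grip":-1,"tx":-51.4,"ty":-25.2,"tz":1,"ax":0,"ay":0,"az":-43.4},{"grip":-1,"tx":-51.4,"ty":-25.2,"tz":1,"ax":0,"ay":0,"az":-43.4},{"grip":-1,"tx":-51.4,"ty":-25.2,"tz":1,"ax":0,"ay":0,"az":-43.4},{"grip":-1,"tx":-51.4,"ty":-25.2,"tz":1,"ax":0,"ay":0,"az":-43.4},{"grip":-1,"tx":-51.4,"ty":-25.2,"tz":1,"ax":0,"ay":0,"az":-43.4},{"grip":-1,"tx":-51.4,"ty":-25.2,"tz":1,"ax":0,"ay":0,"az":-43.4}]'
python3 -c "
from g import *
go(rk(.045,-.0655,.125),rot(17.3))
snap('side','side2');snap('wrist','wrist2')"
```

```text
clock: 1.75
position: [0.6139, 0.0877, 0.2211]
tool_rot: [-0.151, 0.989, -0.0, -0.0]
force: [-0.7, -0.1, 0.1]
opening: -0.001
t 1.75 p [0.6139 0.0877 0.2211] shift cm [ 0.28 -0.17  9.61] turn [ 0.  -0.   0.1] F [-0.7 -0.1  0.1] open -0.001 q [-0.07  0.17  0.15  1.55 -0.   -0.37]
```

View pics/wrist2.png

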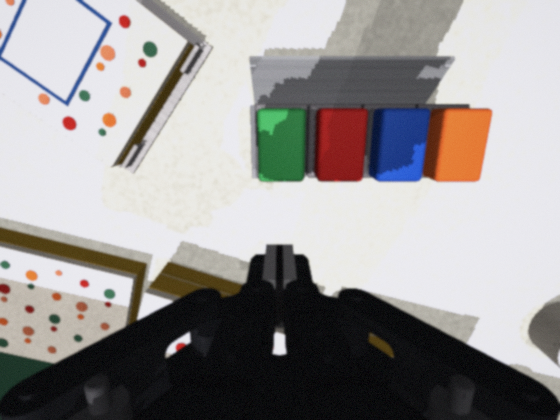

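View pics/side2.png

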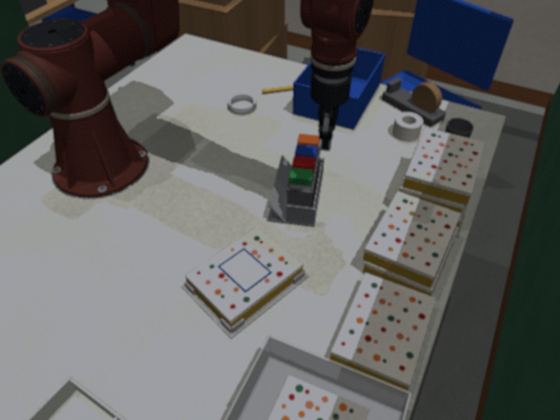

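The wrist view shows the heads upright, with green at (282,145) and the shut fingers in line with it at column 280. I'll descend behind the green head.

```bash
python3 -m handwheel '[{"grip":-1,"tx":0,"ty":-0.2,"tz":3,"ax":0,"ay":0,"az":0},{"grip":-1,"tx":0,"ty":-0.2,"tz":6,"ax":0,"ay":0,"az":0},{"grip":-1,"tx":0,"ty":-0.2,"tz":9,"ax":0,"ay":0,"az":0},{"grip":-1,"tx":0,"ty":-0.2,"tz":9.7,"ax":0,"ay":0,"az":0},{"grip":-1,"tx":0,"ty":-0.2,"tz":9.7,"ax":0,"ay":0,"az":0},{"grip":-1,"tx":0,"ty":-0.2,"tz":9.7,"ax":0,"ay":0,"az":0}]'
python3 -c "
from g import *
go(rk(-.034,-.0655,.125),rot(17.3))"
```

```text
clock: 2.35
position: [0.6146, 0.0868, 0.1257]
tool_rot: [-0.152, 0.988, -0.0, 0.0]
force: [-0.5, -0.9, 0.9]
opening: 0.002
t 2.35 p [0.6146 0.0868 0.1257] shift cm [ 8.22 -0.03  0.07] turn [-0.   0.   0.2] F [-0.5 -0.9  0.9] open 0.002 q [-0.07  0.17 -0.02  1.38 -0.   -0.38]
```

```bash
python3 -m handwheel '[{"grip":-1,"tx":0.5,"ty":0,"tz":0,"ax":0,"ay":0,"az":0},{"grip":-1,"tx":1,"ty":0,"tz":0,"ax":0,"ay":0,"az":0},{"grip":-1,"tx":1.5,"ty":0,"tz":0,"ax":0,"ay":0,"az":0},{"grip":-1,"tx":2,"ty":0,"tz":0,"ax":0,"ay":0,"az":0},{"grip":-1,"tx":2.5,"ty":0,"tz":0,"ax":0,"ay":0,"az":0},{"grip":-1,"tx":3,"ty":0,"tz":0,"ax":0,"ay":0,"az":0},{"grip":-1,"tx":3.5,"ty":0,"tz":0,"ax":0,"ay":0,"az":0},{"grip":-1,"tx":4,"ty":0,"tz":0,"ax":0,"ay":0,"az":0}]'
python3 -c "
from g import *
go(rk(-.034,-.0655,.125),rot(17.3))
snap('side','side3')"
```

```text
clock: 3.02
position: [0.5758, 0.0746, 0.1257]
tool_rot: [-0.152, 0.988, -0.0, 0.0]
force: [0.6, -0.1, 0.7]
opening: 0.002
t 3.02 p [0.5758 0.0746 0.1257] shift cm [ 4.16 -0.03  0.07] turn [-0.   0.   0.2] F [ 0.6 -0.1  0.7] open 0.002 q [-0.1   0.05 -0.15  1.37 -0.   -0.4 ]
```

View pics/side3.png

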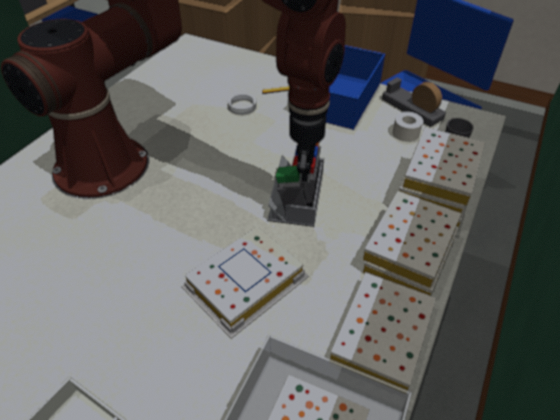

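The green head at (287,174) is tipping forward and its neighbours are still upright. I'll keep pulling.

```bash
python3 -m handwheel '[{"grip":-1,"tx":0.5,"ty":0,"tz":0,"ax":0,"ay":0,"az":0},{"grip":-1,"tx":1,"ty":0,"tz":0,"ax":0,"ay":0,"az":0},{"grip":-1,"tx":1.5,"ty":0,"tz":0,"ax":0,"ay":0,"az":0},{"grip":-1,"tx":2,"ty":0,"tz":0,"ax":0,"ay":0,"az":0},{"grip":-1,"tx":2.5,"ty":0,"tz":0,"ax":0,"ay":0,"az":0},{"grip":-1,"tx":3,"ty":0,"tz":0,"ax":0,"ay":0,"az":0},{"grip":-1,"tx":3.5,"ty":0,"tz":0,"ax":0,"ay":0,"az":0},{"grip":-1,"tx":4,"ty":0,"tz":0,"ax":0,"ay":0,"az":0},{"grip":-1,"tx":4.2,"ty":0,"tz":0,"ax":0,"ay":0,"az":0},{"grip":-1,"tx":4.2,"ty":0,"tz":0,"ax":0,"ay":0,"az":0}]'
python3 -c "
from g import *
go(rk(-.034,-.0655,.125),rot(17.3))
snap('side','side4');snap('scene','scene4')"
```

```text
clock: 3.9
position: [0.5347, 0.0617, 0.1257]
tool_rot: [-0.152, 0.988, -0.0, -0.0]
force: [-0.8, 0.7, -0.0]
opening: 0.002
t 3.9 p [0.5347 0.0617 0.1257] shift cm [-0.15 -0.04  0.07] turn [-0.  -0.   0.2] F [-0.8  0.7 -0. ] open 0.002 q [-0.13 -0.08 -0.28  1.37 -0.   -0.43]
```

View pics/side4.png

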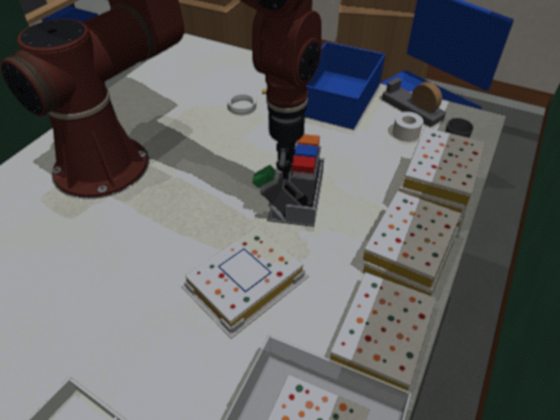

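View pics/scene4.png

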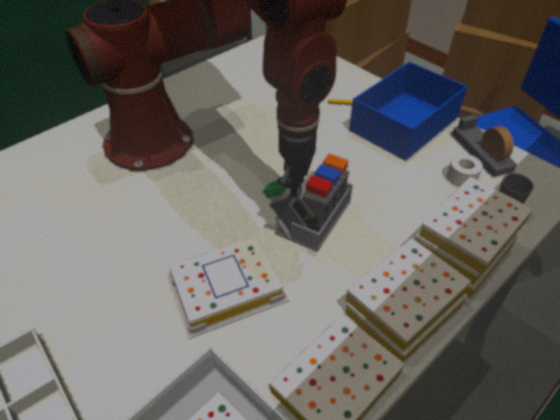

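The green stamp has fallen onto the apron, with its head at (264,176) in the side view, and the other three stand upright. I'll raise the tool, open the gripper and measure.

```bash
python3 -m handwheel '[{"grip":-1,"tx":-0.3,"ty":0,"tz":-1,"ax":0,"ay":0,"az":0},{"grip":-1,"tx":-0.3,"ty":0,"tz":-4,"ax":0,"ay":0,"az":0},{"grip":-1,"tx":-0.3,"ty":0,"tz":-8,"ax":0,"ay":0,"az":0},{"grip":-1,"tx":-0.3,"ty":0,"tz":-12,"ax":0,"ay":0,"az":0},{"grip":1,"tx":-0.3,"ty":0,"tz":-15,"ax":0,"ay":0,"az":0},{"grip":1,"tx":-0.3,"ty":0,"tz":-15,"ax":0,"ay":0,"az":0}]'
python3 - <<'E'
from g import *
from m import heads
for n,box in (('scene',(240,140,360,250)),('side',(240,120,340,225))):
    s=snap(n,n+'5')
    for c,(m,p) in heads(s,box).items():
        q=p-RO; a=np.stack([q@ex,q@ey,q[:,2]],1)
        print(n,c,len(a),np.round(np.percentile(a,[2,50,98],axis=0),4).tolist())
        if c=='green':
            mu=np.median(a,0); k=a[np.abs(a-mu).max(1)<.03]; u,w,vt=np.linalg.svd(k-k.mean(0)); print('normal',vt[2],w,k.mean(0))
E
```

```text
clock: 4.5
position: [0.5405, 0.0626, 0.2838]
tool_rot: [-0.152, 0.988, -0.002, 0.005]
force: [1.4, -0.2, 0.1]
opening: 0.271
scene green 197 [[-0.1042, -0.0816, 0.1161], [-0.0767, -0.0749, 0.1371], [-0.0642, -0.0541, 0.1476]]
normal [ 0.38060391  0.26073485 -0.88721925] [0.18887329 0.10582091 0.08226641] [-0.07994833 -0.07185166  0.13569615]
scene red 252 [[-0.0235, -0.0371, 0.1396], [0.0004, -0.0227, 0.1443], [0.0229, -0.0045, 0.1471]]
scene blue 224 [[-0.0237, 0.0046, 0.1401], [0.0009, 0.0192, 0.1443], [0.0229, 0.0361, 0.1476]]
scene orange 147 [[-0.0215, 0.051, 0.1419], [-0.0007, 0.0632, 0.1447], [0.0205, 0.0773, 0.1476]]
side green 64 [[-0.0803, -0.0811, 0.1317], [-0.0696, -0.0724, 0.1395], [-0.0628, -0.058, 0.1455]]
normal [ 0.62215749 -0.02761778  0.78240483] [0.06156452 0.04428437 0.01476161] [-0.07012789 -0.07120985  0.13902783]
side red 196 [[-0.0225, -0.0379, 0.1392], [0.0002, -0.0219, 0.1424], [0.0232, -0.0043, 0.1451]]
side blue 191 [[-0.0229, 0.0042, 0.1391], [0.0006, 0.0206, 0.1426], [0.0242, 0.0382, 0.1454]]
side orange 95 [[-0.0206, 0.0544, 0.1404], [-0.0008, 0.0649, 0.1426], [0.0187, 0.0763, 0.1454]]
```

View pics/side5.png

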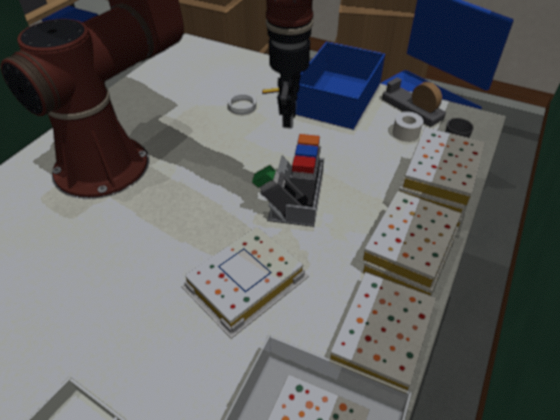

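The lean measures about 38°, with the top centre at rack (-0.084, -0.065, 0.132). The foot slid back about 6 mm. I'll move to a tilted pre-grasp pose along the stamp axis.

```bash
python3 -c "
from g import *
t=np.radians(38);a=np.array([np.sin(t),0,-np.cos(t)])
T=np.array([-.0654,-.065,.1075])
print(T-.08*a)
go(rk(*(T-.08*a)),rot(17.3,38))"
```

```text
[-0.11465292 -0.065       0.17054086]
t 4.6 p [0.5392 0.0628 0.2779] shift cm [ 8.4   0.09 10.71] turn [ -0.  -37.8   0.2] F [-0.2  0.3  0. ] open 0.447 q [-0.12 -0.06  0.02  1.64 -0.   -0.43]
```

```bash
python3 -m handwheel '[{"grip":1,"tx":2,"ty":0.1,"tz":1,"ax":0,"ay":-7,"az":0},{"grip":1,"tx":4,"ty":0.1,"tz":2,"ax":0,"ay":-14,"az":0},{"grip":1,"tx":6,"ty":0.1,"tz":4,"ax":0,"ay":-21,"az":0},{"grip":1,"tx":8,"ty":0.1,"tz":6,"ax":0,"ay":-28,"az":0},{"grip":1,"tx":8.4,"ty":0.1,"tz":8,"ax":0,"ay":-35,"az":0},{"grip":1,"tx":8.4,"ty":0.1,"tz":10,"ax":0,"ay":-38,"az":0},{"grip":1,"tx":8.4,"ty":0.1,"tz":10.7,"ax":0,"ay":-38,"az":0},{"grip":1,"tx":8.4,"ty":0.1,"tz":10.7,"ax":0,"ay":-38,"az":0},{"grip":1,"tx":8.4,"ty":0.1,"tz":10.7,"ax":0,"ay":-38,"az":0}]'
python3 -c "
from g import *
t=np.radians(38);a=np.array([np.sin(t),0,-np.cos(t)])
T=np.array([-.0654,-.065,.1075])
go(rk(*T),rot(17.3,38))
snap('wrist','wrist6');snap('side','side6')"
```

```text
clock: 5.35
position: [0.5396, 0.0165, 0.17]
tool_rot: [-0.151, 0.941, 0.068, 0.294]
force: [0.2, -0.1, 0.3]
opening: 0.999
t 5.35 p [0.5396 0.0165 0.17  ] shift cm [5.3  4.29 4.13] turn [ 2.8 -3.   0. ] F [ 0.2 -0.1  0.3] open 0.999 q [-0.48 -0.84 -0.88  1.1   0.45 -0.69]
```

View pics/wrist6.png

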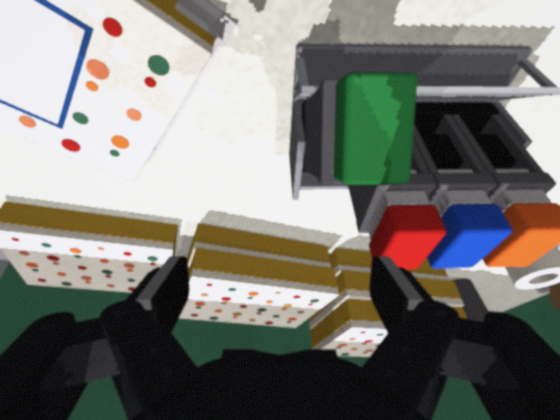

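View pics/side6.png

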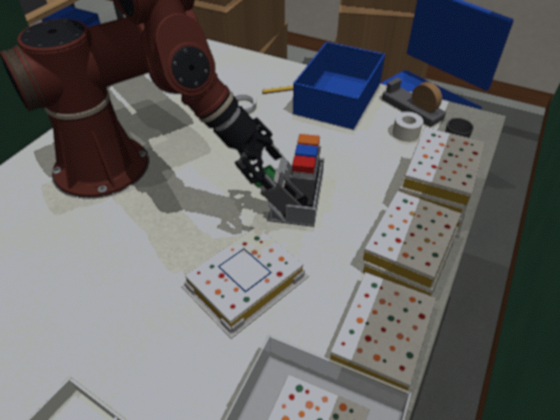

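The tool can't reach a 38° tilt here: joint 2 sits at its limit, and the measured pose is about 8 cm off the target. The wrist view shows green clear at (375,130), so nothing was touched. I'll fit simple arm geometry from the logged poses to choose a tilt it can reach.

```bash
cat > k.py <<'E'
from g import *
from scipy.optimize import least_squares
st=bot.get_state(); z=R.from_quat([-0.151,0.941,0.068,0.294]).apply([0,0,1]); p=np.array([0.5396,0.0165,0.17])
D=[(.17,.15,.6201,.2211),(.17,-.02,.6207,.1257),(.05,-.15,.5806,.1257),(-.08,-.28,.5382,.1257),(-.06,.02,.5428,.2779),(.105,.097,.5996,.2307)]
def fk(q2,q3,P):
    L1,L2,r0,h=P[:4]; e=q3-q2; return r0+L1*np.sin(q2)+L2*np.cos(e),h+L1*np.cos(q2)+L2*np.sin(e)
def f(P):
    o=[]
    for a,b,r,zz in D:
        R_,Z=fk(a,b,P); o+=[R_-r,Z-zz-P[4]]
    w=p-P[4]*z; R_,Z=fk(-.84,-.88,P); o+=[R_-np.hypot(w[0],w[1]),Z-w[2],.3*(np.arctan2(w[1],w[0])+.48)]
    o+=[.05*(P[2]-0.0)]
    return o
s=least_squares(f,[.35,.4,.1,.4,.2]); P=s.x; print(np.round(P,3),np.round(s.fun,4))
def ik(pos,Rg):
    w=np.array(pos)-P[4]*Rg[:,2]; r=np.hypot(w[0],w[1])
    g=least_squares(lambda q:np.array(fk(q[0],q[1],P))-[r,w[2]],[0,0]); q=g.x
    q1=np.arctan2(w[1],w[0]); return np.round([q1,*q,np.linalg.norm(g.fun)],3),'r',round(r,3)
if __name__=='__main__':
    t=np.radians(38); G=np.array([-.0787,-.065,.1248])
    for tl in (0,10,15,20,25,30,38):
        a=np.radians(tl); d=np.array([np.sin(a),0,-np.cos(a)])
        T=G+.0205*d
        print(tl,ik(rk(*T),rot(17.3,tl)),ik(rk(*(T-.06*d)),rot(17.3,tl)),ik(rk(*(T+[0,0,.12])),rot(17.3,tl)))
    for tl in (-38,-28,-18,-8,0): print('place',tl,ik([.546,-.1545,.17],rot(-19.7,tl)))
E
python3 k.py
```

```text
[0.417 0.539 0.025 0.407 0.59 ] [ 0.0145 -0.0044  0.0043 -0.0001 -0.0063  0.0001 -0.018  -0.0007 -0.0053
 -0.0021  0.0083 -0.0038  0.0026  0.011   0.0058  0.0012]
0 (array([ 0.099, -0.129, -0.364,  0.   ]), 'r', np.float64(0.496)) (array([ 0.099, -0.155, -0.275,  0.   ]), 'r', np.float64(0.496)) (array([ 0.099, -0.165, -0.171,  0.   ]), 'r', np.float64(0.496))
10 (array([ 0.049, -0.378, -0.58 ,  0.   ]), 'r', np.float64(0.399)) (array([ 0.042, -0.429, -0.505,  0.   ]), 'r', np.float64(0.389)) (array([ 0.049, -0.406, -0.376,  0.   ]), 'r', np.float64(0.399))
15 (array([ 0.014, -0.509, -0.687,  0.   ]), 'r', np.float64(0.353)) (array([ 0.001, -0.573, -0.618,  0.   ]), 'r', np.float64(0.338)) (array([ 0.014, -0.531, -0.477,  0.   ]), 'r', np.float64(0.353))
20 (array([-0.029, -0.646, -0.794,  0.   ]), 'r', np.float64(0.307)) (array([-0.052, -0.724, -0.729,  0.   ]), 'r', np.float64(0.288)) (array([-0.029, -0.659, -0.578,  0.   ]), 'r', np.float64(0.307))
25 (array([-0.086, -0.792, -0.901,  0.   ]), 'r', np.float64(0.264)) (array([-0.126, -0.885, -0.839,  0.   ]), 'r', np.float64(0.241)) (array([-0.086, -0.791, -0.678,  0.   ]), 'r', np.float64(0.264))
30 (array([-0.16 , -0.951, -1.008,  0.   ]), 'r', np.float64(0.224)) (array([-0.228, -1.059, -0.949,  0.   ]), 'r', np.float64(0.198)) (array([-0.16 , -0.929, -0.777,  0.   ]), 'r', np.float64(0.224))
38 (array([-0.336, -1.249, -1.184,  0.   ]), 'r', np.float64(0.168)) (array([-0.494, -1.37 , -1.125,  0.   ]), 'r', np.float64(0.14)) (array([-0.336, -1.163, -0.936,  0.   ]), 'r', np.float64(0.168))
place -38 (array([-0.302,  1.079,  1.136,  0.   ]), 'r', np.float64(0.93))
place -28 (array([-0.298,  0.739,  0.694,  0.   ]), 'r', np.float64(0.844))
place -18 (array([-0.292,  0.467,  0.378,  0.   ]), 'r', np.float64(0.75))
place -8 (array([-0.284,  0.214,  0.103,  0.   ]), 'r', np.float64(0.649))
place 0 (array([-0.276,  0.017, -0.101,  0.   ]), 'r', np.float64(0.567))
```

Fitted this way, tilts up to about 15-18° keep joint 2 well inside its range. I'll back up, set a 15° tilt, and correct the remaining ~23° when placing.

```bash
python3 -c "
from g import *
a=np.radians(15);d=np.array([np.sin(a),0,-np.cos(a)]);G=np.array([-.0785,-.065,.125])
T=G+.0205*d
print(T,T-.09*d)
go(rk(*(T-.09*d+[0.0,0,.03])),rot(17.3,15))"
```

```text
[-0.07319421 -0.065       0.10519852] [-0.09648792 -0.065       0.19213184]
t 5.45 p [0.5402 0.0161 0.1713] shift cm [ 1.39  4.85 -6.97] turn [ 2.5 20.   0.6] F [-0.3 -0.6  0. ] open 1.005 q [-0.47 -0.84 -0.88  1.1   0.45 -0.69]
```

```bash
python3 -m handwheel '[{"grip":1,"tx":0,"ty":0,"tz":-3,"ax":0,"ay":0,"az":0},{"grip":1,"tx":0,"ty":0,"tz":-6,"ax":0,"ay":6,"az":0},{"grip":1,"tx":0.5,"ty":2,"tz":-7,"ax":1.2,"ay":12,"az":0.3},{"grip":1,"tx":1,"ty":4,"tz":-7,"ax":2,"ay":17,"az":0.5},{"grip":1,"tx":1.4,"ty":4.9,"tz":-7,"ax":2.5,"ay":20,"az":0.6},{"grip":1,"tx":1.4,"ty":4.9,"tz":-7,"ax":2.5,"ay":20,"az":0.6},{"grip":1,"tx":1.4,"ty":4.9,"tz":-7,"ax":2.5,"ay":20,"az":0.6},{"grip":1,"tx":1.4,"ty":4.9,"tz":-7,"ax":2.5,"ay":20,"az":0.6},{"grip":1,"tx":1.4,"ty":4.9,"tz":-7,"ax":2.5,"ay":20,"az":0.6}]'
python3 -c "
from g import *
from m import heads
a=np.radians(15);d=np.array([np.sin(a),0,-np.cos(a)]);G=np.array([-.0785,-.065,.125])
T=G+.0205*d
go(rk(*T),rot(17.3,15))
s=snap('wrist','wrist7')
c,(m,p)=[(c,v) for c,v in heads(s,(0,0,560,250)).items() if c=='green'][0]
q=p-RO; b=np.stack([q@ex,q@ey,q[:,2]],1)
print(np.round(np.percentile(b,[1,5,50,95,99],axis=0),4).tolist())
k=b; u,w,vt=np.linalg.svd(k-k.mean(0),full_matrices=False); print(vt[2],w,k.mean(0))
"
```

```text
clock: 6.2
position: [0.4758, 0.0436, 0.2219]
tool_rot: [-0.149, 0.98, 0.02, 0.129]
force: [-0.2, 0.0, 0.4]
opening: 1.001
t 6.2 p [0.4758 0.0436 0.2219] shift cm [ 0.71 -0.03 11.89] turn [ 0.1 -0.  -0.1] F [-0.2  0.   0.4] open 1.001 q [-0.28 -0.62 -0.56  1.41  0.14 -0.56]
[[-0.1144, -0.0793, 0.1151], [-0.1128, -0.0778, 0.1174], [-0.0944, -0.0631, 0.1331], [-0.0763, -0.0483, 0.147], [-0.0673, -0.0468, 0.1478]]
[ 0.62449796  0.01170121 -0.78093878] [0.81665694 0.51114562 0.10737288] [-0.09442626 -0.06306972  0.13272585]
```

View pics/wrist7.png

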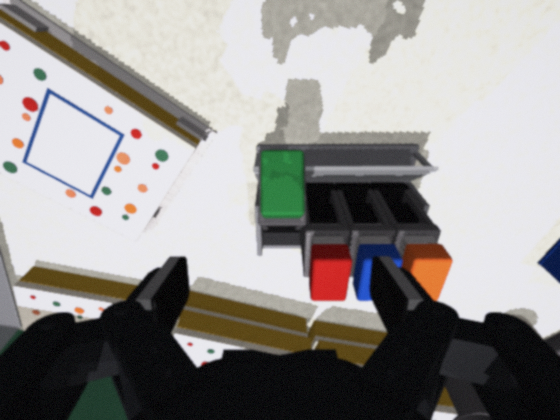

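The wrist view shows the leaning green head at (282,183). By depth its lean is 38.6° and its top centre is at rack (-0.0915, -0.064, 0.1325). I trust this view over the partly occluded scene view, so I'll update the target and approach.

```bash
python3 -c "
from g import *
a=np.radians(15);d=np.array([np.sin(a),0,-np.cos(a)]);G=np.array([-.0862,-.064,.1258])
go(rk(*(G+.0205*d)),rot(17.3,15))"
```

```text
t 6.25 p [0.4759 0.0435 0.2221] shift cm [ 1.43  0.09 11.63] turn [ 0.  -0.  -0.1] F [ 0.2 -0.7  0.1] open 1.006 q [-0.28 -0.62 -0.56  1.41  0.14 -0.56]
```

```bash
python3 -m handwheel '[{"grip":1,"tx":1.4,"ty":0.1,"tz":2,"ax":0,"ay":0,"az":0},{"grip":1,"tx":1.4,"ty":0.1,"tz":5,"ax":0,"ay":0,"az":0},{"grip":1,"tx":1.4,"ty":0.1,"tz":7,"ax":0,"ay":0,"az":0},{"grip":1,"tx":1.4,"ty":0.1,"tz":9,"ax":0,"ay":0,"az":0},{"grip":1,"tx":1.4,"ty":0.1,"tz":10.5,"ax":0,"ay":0,"az":0},{"grip":1,"tx":1.4,"ty":0.1,"tz":11.6,"ax":0,"ay":0,"az":0},{"grip":1,"tx":1.4,"ty":0.1,"tz":11.6,"ax":0,"ay":0,"az":0},{"grip":1,"tx":1.4,"ty":0.1,"tz":11.6,"ax":0,"ay":0,"az":0}]'
python3 -c "
from g import *
a=np.radians(15);d=np.array([np.sin(a),0,-np.cos(a)]);G=np.array([-.0862,-.064,.1258])
go(rk(*(G+.0205*d)),rot(17.3,15))
snap('wrist','wrist8');snap('side','side8')"
```

```text
clock: 6.92
position: [0.491, 0.0492, 0.1063]
tool_rot: [-0.148, 0.98, 0.02, 0.129]
force: [0.4, 0.3, 1.3]
opening: 0.999
t 6.92 p [0.491  0.0492 0.1063] shift cm [-0.    0.01  0.03] turn [ 0.1 -0.  -0.1] F [0.4 0.3 1.3] open 0.999 q [-0.25 -0.58 -0.74  1.19  0.14 -0.54]
```

View pics/wrist8.png

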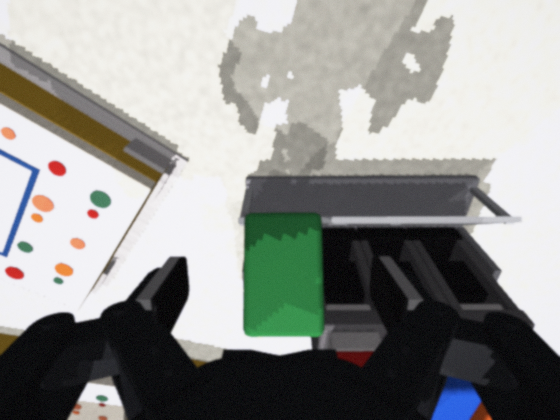

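View pics/side8.png

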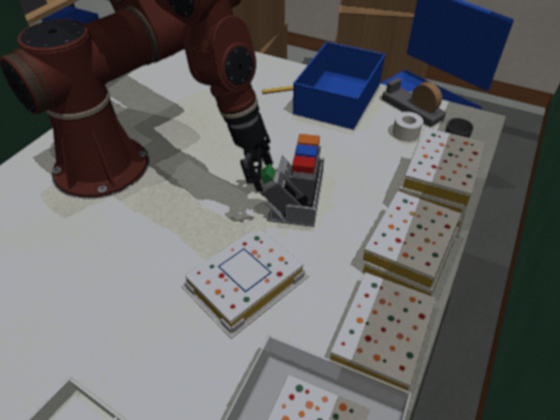

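The head at (284,275) sits centred between the fingers, and nothing is touching. I'll close the gripper.

```bash
python3 -m handwheel '[{"grip":-1,"tx":0,"ty":0,"tz":0,"ax":0,"ay":0,"az":0},{"grip":-1,"tx":0,"ty":0,"tz":0,"ax":0,"ay":0,"az":0},{"grip":-1,"tx":0,"ty":0,"tz":0,"ax":0,"ay":0,"az":0},{"grip":-1,"tx":0,"ty":0,"tz":0,"ax":0,"ay":0,"az":0},{"grip":-1,"tx":0,"ty":0,"tz":0,"ax":0,"ay":0,"az":0},{"grip":-1,"tx":0,"ty":0,"tz":0,"ax":0,"ay":0,"az":0},{"grip":-1,"tx":0,"ty":0,"tz":0,"ax":0,"ay":0,"az":0},{"grip":-1,"tx":0,"ty":0,"tz":0,"ax":0,"ay":0,"az":0},{"grip":-1,"tx":0,"ty":0,"tz":0,"ax":0,"ay":0,"az":0},{"grip":-1,"tx":0,"ty":0,"tz":0,"ax":0,"ay":0,"az":0}]'
python3 -c "
from g import *
a=np.radians(15);d=np.array([np.sin(a),0,-np.cos(a)]);G=np.array([-.0862,-.064,.1258])
go(rk(*(G+.0205*d))+[0,0,.12],rot(17.3,15))
snap('wrist','wrist9')"
```

```text
clock: 7.85
position: [0.4919, 0.0491, 0.1079]
tool_rot: [-0.148, 0.98, 0.02, 0.13]
force: [-1.7, 0.7, 3.7]
opening: 0.389
t 7.85 p [0.4919 0.0491 0.1079] shift cm [ -3.     0.05 -11.43] turn [-0.   0.1 -0.1] F [-1.7  0.7  3.7] open 0.389 q [-0.25 -0.58 -0.74  1.19  0.14 -0.54]
```

View pics/wrist9.png

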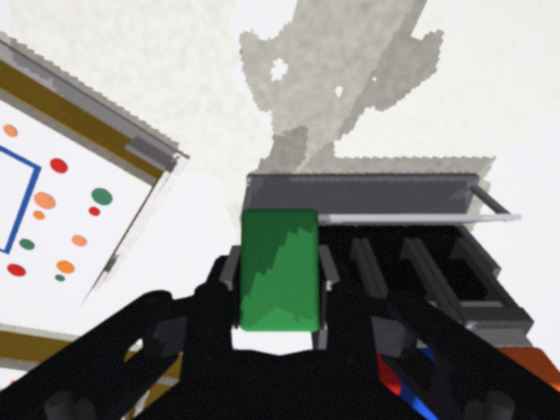

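The opening is 0.389, about 33 mm, so the gripper holds the head. I'll draw the stamp out along its axis and then lift it.

```bash
python3 -m handwheel '[{"grip":-1,"tx":0.2,"ty":0,"tz":-0.5,"ax":0,"ay":0,"az":0},{"grip":-1,"tx":0.4,"ty":0,"tz":-1,"ax":0,"ay":0,"az":0},{"grip":-1,"tx":0.8,"ty":0,"tz":-1.9,"ax":0,"ay":0,"az":0},{"grip":-1,"tx":1.2,"ty":0,"tz":-2.8,"ax":0,"ay":0,"az":0},{"grip":-1,"tx":1.6,"ty":0,"tz":-3.7,"ax":0,"ay":0,"az":0},{"grip":-1,"tx":1.3,"ty":0,"tz":-4.7,"ax":0,"ay":0,"az":0},{"grip":-1,"tx":1,"ty":0,"tz":-5.7,"ax":0,"ay":0,"az":0},{"grip":-1,"tx":0.5,"ty":0,"tz":-7.6,"ax":0,"ay":0,"az":0},{"grip":-1,"tx":0,"ty":0,"tz":-9.6,"ax":0,"ay":0,"az":0},{"grip":-1,"tx":-0.5,"ty":0,"tz":-11.5,"ax":0,"ay":0,"az":0},{"grip":-1,"tx":-1,"ty":0,"tz":-13.4,"ax":0,"ay":0,"az":0},{"grip":-1,"tx":-1,"ty":0,"tz":-13.4,"ax":0,"ay":0,"az":0}]'
python3 -c "
from g import *
go([.5,0,.3],rot(17.3,0))
snap('side','side10');snap('wrist','wrist10')"
```

```text
clock: 8.9
position: [0.4693, 0.0411, 0.2448]
tool_rot: [-0.148, 0.98, 0.019, 0.132]
force: [0.4, -1.2, -1.8]
opening: 0.386
t 8.9 p [0.4693 0.0411 0.2448] shift cm [-3.11 -4.85 -4.86] turn [-0.2 15.4 -0.1] F [ 0.4 -1.2 -1.8] open 0.386 q [-0.29 -0.64 -0.53  1.46  0.15 -0.57]
```

View pics/side10.png

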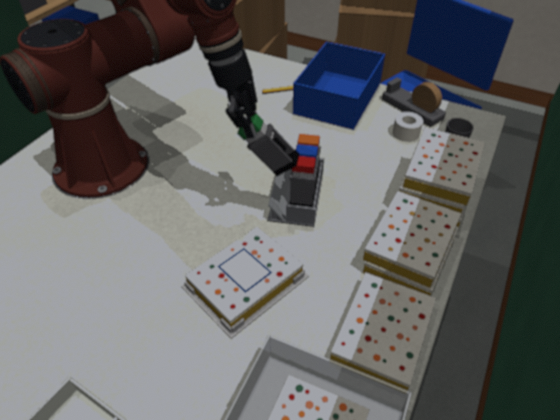

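View pics/wrist10.png

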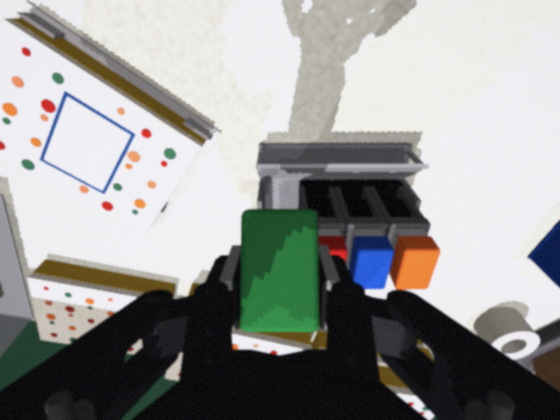

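The stamp is clear of the rack, held at about (270,145) in the side view. Red, blue and orange are still in their places. I'll compute the stamp's pose in the tool frame and hover it over the panel.

```bash
cat > pl.py <<'E'
from g import *
S=rot(17.3,38.6); top=rk(-.0915,-.064,.1325); Rs=np.stack([-S[:,0],S[:,1],-S[:,2]],1) # stamp axes
o=top-.136*Rs[:,2]; Rt=R.from_quat([-0.148,0.98,0.02,0.13]).as_matrix(); t=np.array([0.4919,.0491,.1079])
oT=Rt.T@(o-t); RT=Rt.T@Rs   # stamp in tool
def place(foot,yaw,oT=oT,RT=RT):
    p=np.radians(yaw); W=np.array([[np.cos(p),-np.sin(p),0],[np.sin(p),np.cos(p),0],[0,0,1]])
    Rg=W@RT.T; pos=np.array(foot)-Rg@oT; return pos,Rg
E
python3 -c "
from pl import *
print(oT,R.from_matrix(RT).as_euler('xyz',degrees=True))
p,Rg=place([.546,-.1545,.11],-19.7); print(p); go(p,Rg)"
```

```text
[-0.04964873  0.00049331  0.09802986] [179.9903035   23.4810246  179.87082742]
[ 0.53976559 -0.15269257  0.21969485]
t 9.0 p [0.4682 0.0414 0.2405] shift cm [ -0.51 -20.66   2.31] turn [-2.7 37.3 37.6] F [ 0.3 -0.3 -2. ] open 0.39 q [-0.29 -0.64 -0.54  1.45  0.15 -0.57]
```

```bash
python3 -m handwheel '[{"grip":-1,"tx":0,"ty":-2,"tz":-2,"ax":0,"ay":0,"az":0},{"grip":-1,"tx":0,"ty":-5,"tz":-3,"ax":0,"ay":0,"az":0},{"grip":-1,"tx":0,"ty":-8,"tz":-3,"ax":0,"ay":0,"az":0},{"grip":-1,"tx":0,"ty":-11,"tz":-3,"ax":-0.3,"ay":5,"az":5},{"grip":-1,"tx":0,"ty":-14,"tz":-3,"ax":-0.7,"ay":10,"az":10},{"grip":-1,"tx":0,"ty":-17,"tz":-3,"ax":-1.1,"ay":15,"az":15},{"grip":-1,"tx":-0.5,"ty":-19,"tz":-2,"ax":-1.5,"ay":20,"az":20},{"grip":-1,"tx":-0.5,"ty":-20,"tz":-1,"ax":-1.9,"ay":25,"az":25},{"grip":-1,"tx":-0.5,"ty":-20.7,"tz":0,"ax":-2.3,"ay":30,"az":30},{"grip":-1,"tx":-0.5,"ty":-20.7,"tz":1,"ax":-2.5,"ay":34,"az":34},{"grip":-1,"tx":-0.5,"ty":-20.7,"tz":2.3,"ax":-2.7,"ay":37.3,"az":37.6},{"grip":-1,"tx":-0.5,"ty":-20.7,"tz":2.3,"ax":-2.7,"ay":37.3,"az":37.6},{"grip":-1,"tx":-0.5,"ty":-20.7,"tz":2.3,"ax":-2.7,"ay":37.3,"az":37.6},{"grip":-1,"tx":-0.5,"ty":-20.7,"tz":2.3,"ax":-2.7,"ay":37.3,"az":37.6},{"grip":-1,"tx":-0.5,"ty":-20.7,"tz":2.3,"ax":-2.7,"ay":37.3,"az":37.6}]'
python3 -c "
from pl import *
p,Rg=place([.546,-.1545,.11],-19.7); go(p,Rg)
snap('side','side11');snap('scene','scene11')"
```

```text
clock: 10.25
position: [0.5398, -0.1531, 0.2202]
tool_rot: [0.168, 0.965, 0.034, -0.2]
force: [-0.5, -0.9, -1.8]
opening: 0.388
t 10.25 p [ 0.5398 -0.1531  0.2202] shift cm [-0.    0.04  0.06] turn [-0.   0.1  0.1] F [-0.5 -0.9 -1.8] open 0.388 q [-0.48  0.54  0.53  1.97 -0.05 -0.12]
```

View pics/side11.png

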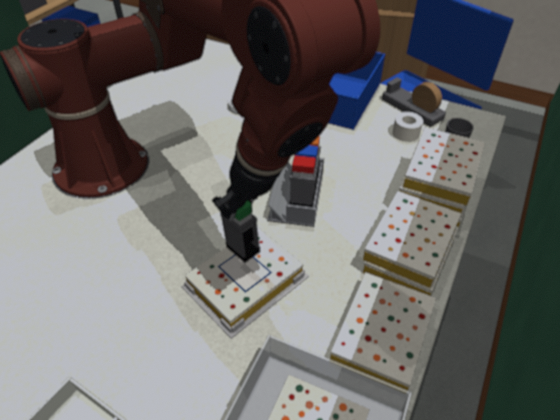

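View pics/scene11.png

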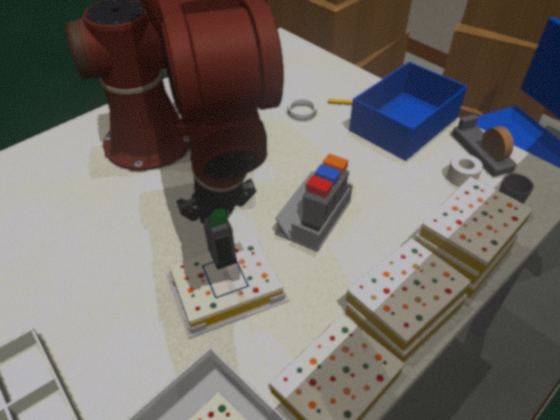

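The stamp hangs over the panel at (243,235) in the side view and looks close to upright. I'll check its tilt and offset from the depth of its faces.

```bash
cat > chk.py <<'E'
from pl import *
import sys
def faces(s,foot,yaw):
    P=pts(s).reshape(-1,3)[(s['range_z']>0).ravel()]; px=s['pixels'].reshape(-1,3)[(s['range_z']>0).ravel()]
    p=np.radians(yaw); W=np.array([[np.cos(p),-np.sin(p),0],[np.sin(p),np.cos(p),0],[0,0,1]])
    q=(P-foot)@W
    m=(abs(q[:,0])<.05)&(abs(q[:,1])<.04)&(q[:,2]>.012)&(q[:,2]<.092); q=q[m]
    from scipy.optimize import least_squares
    for nm,i,j,h,hw in (('+x',0,1,.030,.017),('-y',1,0,-.021,.025),('+y',1,0,.021,.025)):
        k=(abs(q[:,i]-h)<.010)&(abs(q[:,j])<hw); f=q[k]
        if len(f)<40: continue
        A=np.stack([np.ones(len(f)),f[:,j],f[:,2]],1)
        r=least_squares(lambda c:(A@c-f[:,i])/.002,[h,0,0],loss='soft_l1').x
        print(nm,len(f),'pos at foot mm',np.round(1000*(r[0]-h),1),'yaw slope deg',np.round(np.degrees(r[1]),1),'z slope deg',np.round(np.degrees(r[2]),2),'res',np.round(1000*np.std(A@r-f[:,i]),1))
E
python3 -c "
from chk import *
from m import load
for t in('side11','scene11'): print(t); faces(load(t),np.array([.546,-.1545,.11]),-19.7)"
```

```text
side11
+x 290 pos at foot mm -2.9 yaw slope deg -2.4 z slope deg -3.14 res 3.8
-y 388 pos at foot mm 0.9 yaw slope deg 0.0 z slope deg -0.87 res 0.7
+y 82 pos at foot mm -7.9 yaw slope deg 4.9 z slope deg -0.53 res 1.5
scene11
+x 193 pos at foot mm -1.4 yaw slope deg -0.3 z slope deg -3.59 res 2.9
-y 170 pos at foot mm 0.8 yaw slope deg 3.6 z slope deg -0.81 res 3.3
+y 79 pos at foot mm -9.8 yaw slope deg 6.4 z slope deg 0.59 res 1.7
```

```bash
python3 -c "
from chk import *
from m import load
foot=np.array([.546,-.1545,.11])
def proj(s,P):
    c=(np.array(P)-s['eye'])@att(s); K=s['camera_matrix']; return np.array([K[0,0]*c[0]/-c[2]+K[0,2],-K[1,1]*c[1]/-c[2]+K[1,2]])
p=np.radians(-19.7);W=np.array([[np.cos(p),-np.sin(p),0],[np.sin(p),np.cos(p),0],[0,0,1]])
ims=[]
for t,c in(('side11',(240,235)),('scene11',(220,240))):
    s=load(t);x0,y0=c[0]-35,c[1]-52; im=cv2.convertScaleAbs(s['pixels'][y0:y0+85,x0:x0+70,::-1],alpha=1.7,beta=20); im=cv2.resize(im,None,fx=5.5,fy=5.5,interpolation=cv2.INTER_CUBIC)
    for dx,dy in((.03,-.021),(-.03,-.021),(.03,.021)):
        a,b=[((proj(s,foot+W@np.array([dx,dy,z]))-[x0,y0]+.5)*5.5-.5).astype(int) for z in(0,.1)]
        cv2.line(im,tuple(map(int,a)),tuple(map(int,b)),(0,255,255),1)
    ims.append(im)
cv2.imwrite('pics/z11.png',np.hstack(ims))"
```

```text
(no output)
```

View pics/z11.png

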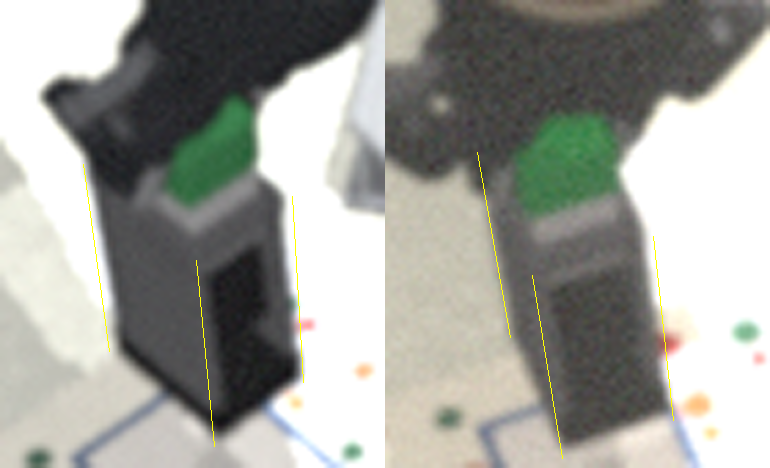

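The overlay shows the stamp leaning about 3.4° towards panel -x, with its foot about 2 mm short in x. The face depths agree. I'll correct the in-hand pose and come lower.

```bash
cat > pl2.py <<'E'
from chk import *
Rt=R.from_quat([0.168,0.965,0.034,-0.2]).as_matrix(); t=np.array([0.5398,-.1531,.2202])
p=np.radians(-19.7);W=np.array([[np.cos(p),-np.sin(p),0],[np.sin(p),np.cos(p),0],[0,0,1]])
Rs=W@R.from_euler('y',-3.4,degrees=True).as_matrix()
o=np.array([.546,-.1545,.11])+W@np.array([-.002,.0008,.003])
o2=Rt.T@(o-t); R2=Rt.T@Rs
E
python3 -c "
from pl2 import *
p,Rg=place([.546,-.1545,.060],-19.7,o2,R2); go(p,Rg)"
```

```text
t 10.35 p [ 0.5398 -0.1531  0.2214] shift cm [-2.91 -0.07  4.64] turn [ 0.   3.5 -0. ] F [ 0.1  0.9 -1.5] open 0.386 q [-0.48  0.54  0.53  1.97 -0.05 -0.12]
```

```bash
python3 -m handwheel '[{"grip":-1,"tx":-1,"ty":-0.1,"tz":1.5,"ax":0,"ay":3.5,"az":0},{"grip":-1,"tx":-2,"ty":-0.1,"tz":3,"ax":0,"ay":3.5,"az":0},{"grip":-1,"tx":-2.9,"ty":-0.1,"tz":4.6,"ax":0,"ay":3.5,"az":0},{"grip":-1,"tx":-2.9,"ty":-0.1,"tz":4.6,"ax":0,"ay":3.5,"az":0},{"grip":-1,"tx":-2.9,"ty":-0.1,"tz":4.6,"ax":0,"ay":3.5,"az":0}]'
cat > ov.py <<'E'
from pl2 import *
def proj(s,P):
    c=(np.array(P)-s['eye'])@att(s); K=s['camera_matrix']; return np.array([K[0,0]*c[0]/-c[2]+K[0,2],-K[1,1]*c[1]/-c[2]+K[1,2]])
def overlay(tag,foot):
    ims=[]
    for n in('side','scene'):
        s=snap(n,n+tag); print(n); faces(s,foot,-19.7)
        c=proj(s,foot); x0,y0=int(c[0])-38,int(c[1])-65
        im=cv2.convertScaleAbs(s['pixels'][y0:y0+90,x0:x0+72,::-1],alpha=1.7,beta=20); im=cv2.resize(im,None,fx=5.5,fy=5.5,interpolation=cv2.INTER_CUBIC)
        q=lambda v:tuple(int(k) for k in (proj(s,foot+W@np.array(v))-[x0,y0]+.5)*5.5-.5)
        cor=[(.03,-.021),(-.03,-.021),(-.03,.021),(.03,.021)]
        for i,(dx,dy) in enumerate(cor):
            if i!=2: cv2.line(im,q((dx,dy,0)),q((dx,dy,.1)),(0,255,255),1)
        for a,b in((0,1),(0,3)): cv2.line(im,q((*cor[a],0)),q((*cor[b],0)),(0,255,255),1)
        ims.append(im)
    cv2.imwrite(f'pics/z{tag}.png',np.hstack(ims))
E
python3 -c "
from ov import *
f=[.546,-.1545,.060]
p,Rg=place(f,-19.7,o2,R2); go(p,Rg)
overlay('12',np.array(f))"
```

```text
clock: 10.77
position: [0.5469, -0.1567, 0.1686]
tool_rot: [0.167, 0.958, 0.039, -0.228]
force: [0.2, 0.3, -1.5]
opening: 0.386
t 10.77 p [ 0.5469 -0.1567  0.1686] shift cm [-0.1   0.02  0.1 ] turn [0. 0. 0.] F [ 0.2  0.3 -1.5] open 0.386 q [-0.48  0.65  0.56  1.95 -0.06 -0.12]
side
+x 301 pos at foot mm -4.7 yaw slope deg 4.9 z slope deg 1.49 res 4.2
-y 329 pos at foot mm -0.3 yaw slope deg -0.2 z slope deg -0.79 res 0.6
scene
+x 351 pos at foot mm -2.9 yaw slope deg 8.0 z slope deg -2.42 res 4.0
-y 134 pos at foot mm 1.1 yaw slope deg 6.7 z slope deg -2.04 res 3.6
```

View pics/z12.png

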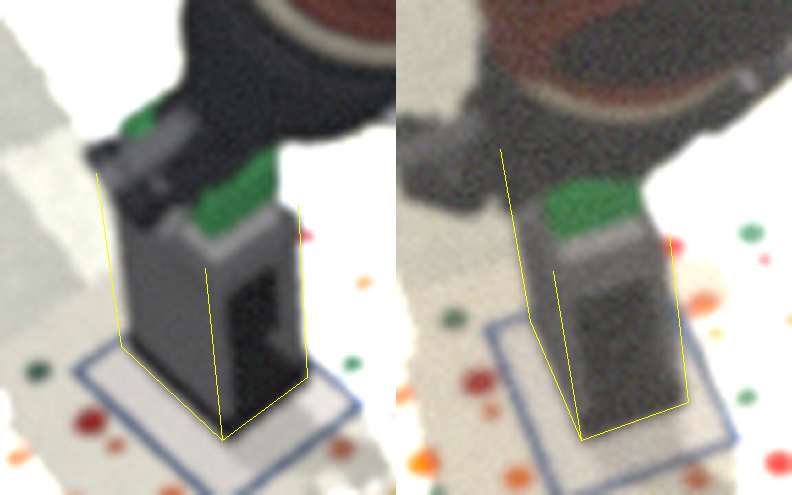

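The foot corners match the prediction, with the bottom corner at (223,438) in the side crop, and the foot lies inside the blue border. I'll lower it the rest of the way while watching the force.

```bash
python3 -m handwheel '[{"grip":-1,"tx":-0.3,"ty":0,"tz":0.5,"ax":0,"ay":0,"az":0},{"grip":-1,"tx":-0.6,"ty":0,"tz":1,"ax":0,"ay":0,"az":0},{"grip":-1,"tx":-0.6,"ty":0,"tz":1.2,"ax":0,"ay":0,"az":0},{"grip":-1,"tx":-0.6,"ty":0,"tz":1.2,"ax":0,"ay":0,"az":0}]'
python3 -c "
from pl2 import *
p,Rg=place([.546,-.1545,.045],-19.7,o2,R2); go(p,Rg)"
```

```text
clock: 11.2
position: [0.5473, -0.1569, 0.1563]
tool_rot: [0.167, 0.959, 0.039, -0.227]
force: [-0.6, 0.1, -2.7]
opening: 0.388
t 11.2 p [ 0.5473 -0.1569  0.1563] shift cm [-0.18  0.03  0.36] turn [0.  0.2 0. ] F [-0.6  0.1 -2.7] open 0.388 q [-0.48  0.65  0.54  1.92 -0.06 -0.12]
```

```bash
python3 -m handwheel '[{"grip":-1,"tx":-0.1,"ty":0,"tz":0.15,"ax":0,"ay":0.1,"az":0},{"grip":-1,"tx":-0.15,"ty":0,"tz":0.3,"ax":0,"ay":0.1,"az":0},{"grip":-1,"tx":-0.15,"ty":0,"tz":0.3,"ax":0,"ay":0.1,"az":0}]'
python3 -m handwheel '[{"grip":-1,"tx":-0.05,"ty":0,"tz":0.1,"ax":0,"ay":0,"az":0},{"grip":-1,"tx":-0.05,"ty":0,"tz":0.1,"ax":0,"ay":0,"az":0}]'
python3 -c "
from pl2 import *
p,Rg=place([.546,-.1545,.045],-19.7,o2,R2); go(p,Rg)"
```

```text
clock: 11.45
position: [0.5472, -0.1568, 0.1533]
tool_rot: [0.167, 0.958, 0.039, -0.228]
force: [-0.1, -0.0, 4.6]
opening: 0.388
clock: 11.62
position: [0.5472, -0.1568, 0.1527]
tool_rot: [0.167, 0.958, 0.039, -0.228]
force: [-0.4, 0.3, 5.2]
opening: 0.388
t 11.62 p [ 0.5472 -0.1568  0.1527] shift cm [-0.03  0.02  0.03] turn [0.  0.1 0. ] F [-0.4  0.3  5.2] open 0.388 q [-0.48  0.65  0.53  1.92 -0.06 -0.12]
```

Contact: the vertical force went from -2 to +5 N. I'll check how it stands before letting go.

```bash
python3 -c "
from ov import *
overlay('13',np.array([.546,-.1545,.045]))"
```

```text
side
+x 292 pos at foot mm -3.3 yaw slope deg 6.0 z slope deg 0.43 res 4.2
-y 310 pos at foot mm -0.3 yaw slope deg -0.1 z slope deg -0.77 res 0.6
scene
+x 344 pos at foot mm -3.2 yaw slope deg 7.6 z slope deg -1.96 res 4.0
-y 129 pos at foot mm 1.6 yaw slope deg 7.1 z slope deg -2.64 res 3.4
```

View pics/z13.png

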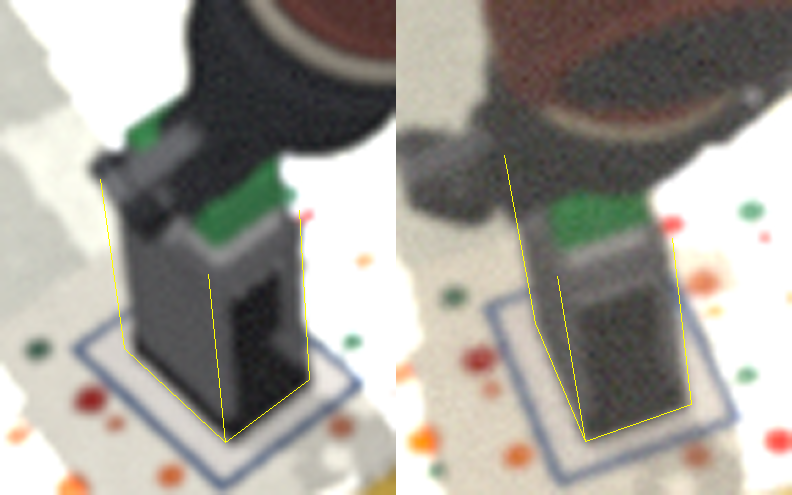

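The stamp stands square inside the border, with the foot corner at (226,440) in the side crop. I'll let go of it and retreat along the tool axis.

```bash
python3 -m handwheel '[{"grip":1,"tx":0,"ty":0,"tz":0,"ax":0,"ay":0,"az":0},{"grip":1,"tx":0,"ty":0,"tz":0,"ax":0,"ay":0,"az":0},{"grip":1,"tx":0,"ty":0,"tz":0,"ax":0,"ay":0,"az":0},{"grip":1,"tx":0,"ty":0,"tz":0,"ax":0,"ay":0,"az":0},{"grip":1,"tx":0,"ty":0,"tz":0,"ax":0,"ay":0,"az":0},{"grip":1,"tx":0,"ty":0,"tz":0,"ax":0,"ay":0,"az":0},{"grip":1,"tx":0,"ty":0,"tz":0,"ax":0,"ay":0,"az":0}]'
python3 -m handwheel '[{"grip":1,"tx":0,"ty":0,"tz":-1,"ax":0,"ay":0,"az":0},{"grip":1,"tx":0,"ty":0,"tz":-3,"ax":0,"ay":0,"az":0},{"grip":1,"tx":0,"ty":0,"tz":-5,"ax":0,"ay":0,"az":0},{"grip":1,"tx":0,"ty":0,"tz":-8,"ax":0,"ay":0,"az":0},{"grip":1,"tx":0,"ty":0,"tz":-11,"ax":0,"ay":0,"az":0},{"grip":1,"tx":0,"ty":0,"tz":-11,"ax":0,"ay":0,"az":0}]'
python3 -c "
from ov import *
from m import heads
overlay('14',np.array([.546,-.1545,.045]))
go([.546,-.1545,.25],rot(-19.7))
for n,b in (('scene',(180,160,300,290)),('side',(180,160,300,290))):
    s=dict(np.load(f'pics/{n}14.npz')); v=heads(s,b).get('green')
    if v: print(n,len(v[1]),np.round(np.percentile(v[1],[2,50,98],axis=0),4).tolist())
"
```

```text
clock: 12.3
position: [0.5472, -0.1568, 0.1526]
tool_rot: [0.167, 0.958, 0.039, -0.228]
force: [0.3, -0.7, -1.1]
opening: 1.0
clock: 12.8
position: [0.5812, -0.1704, 0.2393]
tool_rot: [0.167, 0.962, 0.035, -0.213]
force: [-0.1, -0.2, 1.4]
opening: 1.004
side
+x 303 pos at foot mm -3.2 yaw slope deg 2.1 z slope deg -0.73 res 4.3
-y 339 pos at foot mm -0.6 yaw slope deg 0.1 z slope deg 0.01 res 0.6
scene
+x 331 pos at foot mm -3.0 yaw slope deg 5.4 z slope deg -3.19 res 4.1
-y 147 pos at foot mm 0.1 yaw slope deg 4.2 z slope deg -0.87 res 3.4
+y 41 pos at foot mm -8.6 yaw slope deg 1.3 z slope deg -0.12 res 1.0
t 12.9 p [ 0.5794 -0.1694  0.2369] shift cm [3.86 0.27 0.38] turn [ -0.1 -25.3  -0. ] F [ 0.8  0.2 -0.8] open 0.999 q [-0.47  0.78  0.88  2.11 -0.06 -0.11]
scene 419 [[0.5272, -0.179, 0.1643], [0.5564, -0.1608, 0.1811], [0.5755, -0.1406, 0.1838]]
side 163 [[0.5486, -0.1779, 0.1772], [0.5608, -0.1614, 0.1797], [0.5753, -0.1462, 0.1819]]
```

View pics/z14.png

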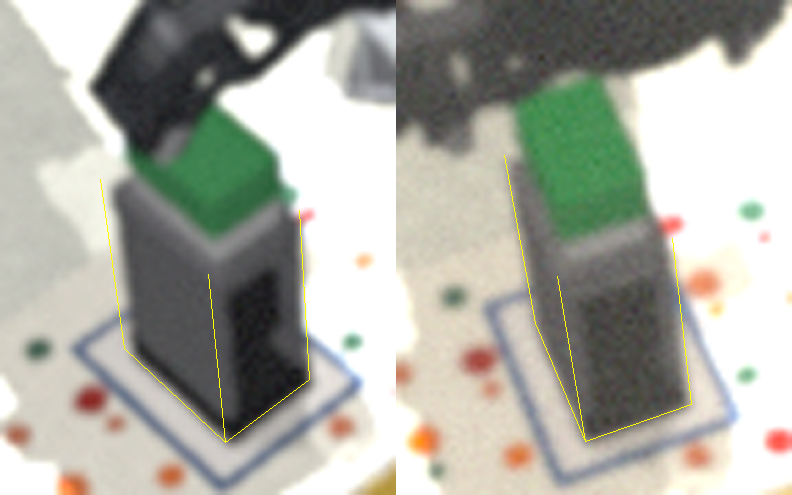

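View pics/side14.png

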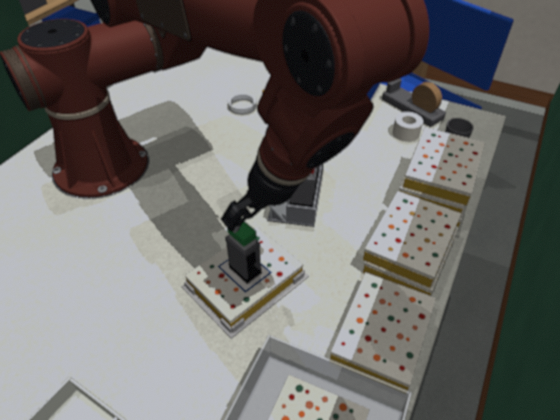

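The stamp stands released on the panel, head up at z 0.181. In the side crop its corner is at (222,437). I'll turn the tool upright above the head and shut the gripper.

```bash
python3 -m handwheel '[{"grip":-1,"tx":1,"ty":0.1,"tz":-1.5,"ax":0,"ay":-6,"az":0},{"grip":-1,"tx":2,"ty":0.2,"tz":-1.5,"ax":0,"ay":-12,"az":0},{"grip":-1,"tx":3,"ty":0.3,"tz":-1,"ax":0,"ay":-18,"az":0},{"grip":-1,"tx":3.9,"ty":0.3,"tz":0,"ax":-0.1,"ay":-24,"az":0},{"grip":-1,"tx":3.9,"ty":0.3,"tz":0.4,"ax":-0.1,"ay":-25.3,"az":0},{"grip":-1,"tx":3.9,"ty":0.3,"tz":0.4,"ax":-0.1,"ay":-25.3,"az":0},{"grip":-1,"tx":3.9,"ty":0.3,"tz":0.4,"ax":-0.1,"ay":-25.3,"az":0},{"grip":-1,"tx":3.9,"ty":0.3,"tz":0.4,"ax":-0.1,"ay":-25.3,"az":0}]'
python3 -c "
from ov import *
from m import heads
s=snap('wrist','wrist15')
v=heads(s,(0,0,560,420)).get('green'); p=v[1]; 
for k in (0,1):
  q=p[p[:,2]>np.percentile(p[:,2],90)-.006]
print(len(q),np.median(q[:,2]),q.mean(0),cv2.minAreaRect((q[:,:2]*1000).astype(np.float32)))
go([.5445,-.154,.185],rot(-19.7))
"
```

```text
clock: 13.57
position: [0.5423, -0.1522, 0.2485]
tool_rot: [0.171, 0.985, 0.0, -0.002]
force: [0.7, 0.1, -0.2]
opening: 0.003
2522 0.18217877791123177 [ 0.54290143 -0.15467939  0.18251905] ((546.00390625, -155.7047119140625), (33.09004211425781, 47.19728088378906), 70.7420654296875)
t 13.62 p [ 0.544  -0.1532  0.2494] shift cm [-0.09 -0.05  6.44] turn [-0.  -0.2 -0. ] F [-0.  -0.6  0.4] open -0.003 q [-0.51  0.01  0.03  1.6  -0.   -0.16]
```

View pics/wrist15.png

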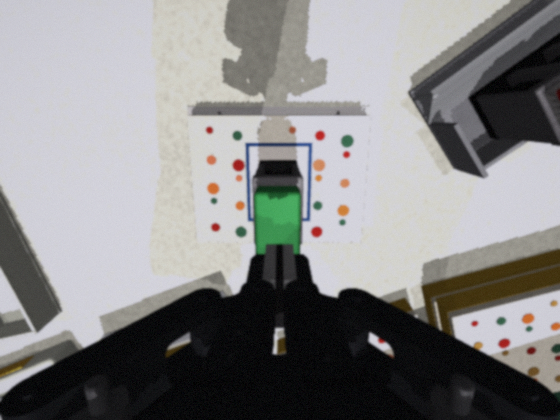

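The wrist view shows the head square to the border at (278,215), with its centre near (0.545, -0.155) and top at z 0.182. The shut fingers are above it, so I'll press down in steps.

```bash
python3 -m handwheel '[{"grip":-1,"tx":-0.1,"ty":-0.1,"tz":3,"ax":0,"ay":-0.2,"az":0},{"grip":-1,"tx":-0.1,"ty":-0.1,"tz":5.5,"ax":0,"ay":-0.2,"az":0},{"grip":-1,"tx":-0.1,"ty":-0.1,"tz":6.3,"ax":0,"ay":-0.2,"az":0},{"grip":-1,"tx":-0.1,"ty":-0.1,"tz":6.3,"ax":0,"ay":-0.2,"az":0},{"grip":-1,"tx":-0.1,"ty":-0.1,"tz":6.3,"ax":0,"ay":-0.2,"az":0}]'
python3 -m handwheel '[{"grip":-1,"tx":0,"ty":0,"tz":0.4,"ax":0,"ay":0,"az":0},{"grip":-1,"tx":0,"ty":0,"tz":0.8,"ax":0,"ay":0,"az":0},{"grip":-1,"tx":0,"ty":0,"tz":0.8,"ax":0,"ay":0,"az":0},{"grip":-1,"tx":0,"ty":0,"tz":0.8,"ax":0,"ay":0,"az":0}]'
```

```text
clock: 14.03
position: [0.5449, -0.1548, 0.1867]
tool_rot: [0.171, 0.985, -0.0, -0.001]
force: [-0.1, -0.7, 0.8]
opening: 0.002
clock: 14.37
position: [0.5457, -0.1552, 0.18]
tool_rot: [0.171, 0.985, -0.001, 0.001]
force: [1.4, -0.6, 5.2]
opening: -0.002
```

```bash
python3 -m handwheel '[{"grip":-1,"tx":0,"ty":0,"tz":0.3,"ax":0,"ay":0,"az":0},{"grip":-1,"tx":0,"ty":0,"tz":0.6,"ax":0,"ay":0,"az":0},{"grip":-1,"tx":0,"ty":0,"tz":0.9,"ax":0,"ay":0,"az":0},{"grip":-1,"tx":0,"ty":0,"tz":0.9,"ax":0,"ay":0,"az":0},{"grip":-1,"tx":0,"ty":0,"tz":0.9,"ax":0,"ay":0,"az":0}]'
python3 -m handwheel '[{"grip":-1,"tx":0,"ty":0,"tz":0.2,"ax":0,"ay":0,"az":0},{"grip":-1,"tx":0,"ty":0,"tz":0.2,"ax":0,"ay":0,"az":0},{"grip":-1,"tx":0,"ty":0,"tz":0.2,"ax":0,"ay":0,"az":0}]'
```

```text
clock: 14.78
position: [0.5461, -0.1555, 0.1727]
tool_rot: [0.171, 0.985, -0.001, 0.002]
force: [-1.6, 0.7, 9.9]
opening: -0.001
clock: 15.03
position: [0.5464, -0.1556, 0.1725]
tool_rot: [0.171, 0.985, -0.001, 0.002]
force: [-3.2, 0.1, 9.6]
opening: -0.001
```

```bash
python3 -m handwheel '[{"grip":-1,"tx":0.05,"ty":0,"tz":0.3,"ax":0,"ay":0,"az":0},{"grip":-1,"tx":0.05,"ty":0,"tz":0.5,"ax":0,"ay":0,"az":0},{"grip":-1,"tx":0.05,"ty":0,"tz":0.5,"ax":0,"ay":0,"az":0},{"grip":-1,"tx":0.05,"ty":0,"tz":0.5,"ax":0,"ay":0,"az":0}]'
python3 -m handwheel '[{"grip":-1,"tx":0.05,"ty":0,"tz":0.4,"ax":0,"ay":0,"az":0},{"grip":-1,"tx":0.05,"ty":0,"tz":0.5,"ax":0,"ay":0,"az":0},{"grip":-1,"tx":0.05,"ty":0,"tz":0.5,"ax":0,"ay":0,"az":0},{"grip":-1,"tx":0.05,"ty":0,"tz":0.5,"ax":0,"ay":0,"az":0}]'
```

```text
clock: 15.37
position: [0.5465, -0.1557, 0.1701]
tool_rot: [0.171, 0.985, -0.002, 0.004]
force: [-4.0, 2.0, 14.0]
opening: -0.0
clock: 15.7
position: [0.5473, -0.1561, 0.1701]
tool_rot: [0.171, 0.985, -0.003, 0.006]
force: [-7.4, 3.3, 27.8]
opening: -0.003
```

The stop is reached: z holds at 0.1701 while the force climbs from 14 to 28 N, more than the spring alone can give. I'll retreat straight up.

```bash
python3 -m handwheel '[{"grip":-1,"tx":0,"ty":0,"tz":-0.4,"ax":0,"ay":0,"az":0},{"grip":-1,"tx":0,"ty":0,"tz":-1,"ax":0,"ay":0,"az":0},{"grip":-1,"tx":0,"ty":0,"tz":-1.6,"ax":0,"ay":0,"az":0},{"grip":-1,"tx":0,"ty":0,"tz":-3,"ax":0,"ay":0,"az":0},{"grip":-1,"tx":0,"ty":0,"tz":-6,"ax":0,"ay":0,"az":0},{"grip":-1,"tx":2,"ty":0,"tz":-9,"ax":0,"ay":0,"az":0},{"grip":-1,"tx":6,"ty":0,"tz":-11,"ax":0,"ay":0,"az":0},{"grip":-1,"tx":8,"ty":0,"tz":-12,"ax":0,"ay":0,"az":0},{"grip":-1,"tx":8,"ty":0,"tz":-12,"ax":0,"ay":0,"az":0},{"grip":-1,"tx":8,"ty":0,"tz":-12,"ax":0,"ay":0,"az":0}]'
python3 -c "
from ov import *
from m import heads
overlay('16',np.array([.546,-.1545,.045]))
print(np.round(bot.get_state()['force'],1))
for n,b in (('scene',(180,160,300,290)),('side',(180,160,300,290)),('wrist',(0,0,560,420))):
    s=snap('wrist','wrist16') if n=='wrist' else dict(np.load(f'pics/{n}16.npz')); v=heads(s,b).get('green')
    if v:
        p=v[1]; q=p[p[:,2]>np.percentile(p[:,2],90)-.006]; print(n,len(q),np.median(q[:,2]),cv2.minAreaRect((q[:,:2]*1000).astype(np.float32)))
    if n!='wrist':
      for c,(m,p) in heads(s,(270,120,360,250)).items(): print('  ',c,len(p),np.round(np.median(p,0),3))
"
```

```text
clock: 16.53
position: [0.4705, -0.1282, 0.2902]
tool_rot: [0.171, 0.985, -0.003, 0.008]
force: [1.0, 0.1, -0.1]
opening: 0.003
side
+x 302 pos at foot mm -3.9 yaw slope deg 2.7 z slope deg 0.04 res 4.2
-y 343 pos at foot mm -0.6 yaw slope deg 0.3 z slope deg 0.05 res 0.6
scene
+x 333 pos at foot mm -3.2 yaw slope deg 5.1 z slope deg -3.24 res 4.1
-y 145 pos at foot mm 0.3 yaw slope deg 5.1 z slope deg -0.95 res 3.4
[-0.1 -0.5 -0.9]
scene 352 0.1816060244127149 ((549.8164672851562, -158.17161560058594), (32.674591064453125, 51.21983337402344), 70.18138885498047)
   red 257 [0.556 0.113 0.144]
   blue 230 [0.544 0.153 0.144]
   orange 159 [0.53  0.194 0.145]
side 347 0.17967123022326303 ((551.1901245117188, -158.65475463867188), (32.03054428100586, 50.97239685058594), 70.74189758300781)
   red 212 [0.556 0.113 0.143]
   blue 206 [0.544 0.153 0.142]
   orange 123 [0.529 0.195 0.143]
wrist 33 0.04694395752050007 ((526.3468627929688, -67.53910064697266), (7.430743217468262, 7.618335723876953), 43.106285095214844)
```

View pics/z16.png

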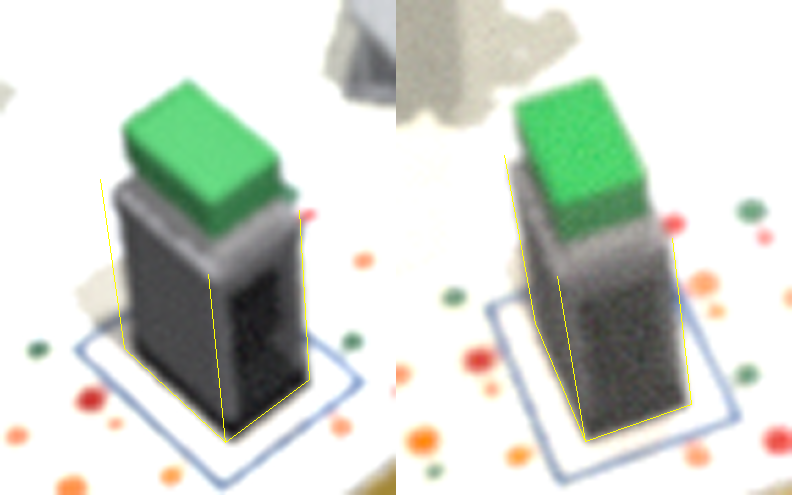

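View pics/scene16.png

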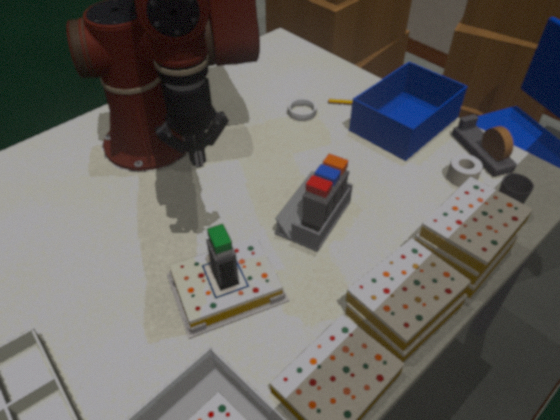

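```bash
python3 -c "
from rig import bot
print(bot.sign_off())"
```

```text
the job is handed in; nothing more can be done
None
```

The green stamp stands on the white panel with its head back up, and I handed the job in at about 17 s of the 69 s. No verdict was reported.

I tipped the stamp onto the apron with the shut fingers behind its head, then gripped it by the head, drew it out and set it upright on the panel. I let go, then pressed the head to the stop and let it spring back.

**Last checks**
- **Press:** the tool stopped about 11 mm below first contact, and the force then rose from 14 to 28 N without further travel.
- **Head:** it came back up, with its top at z 0.180 to 0.182 m (0.181 expected).
- **Position:** my estimates of the offset from the panel centre disagreed. The foot faces gave 1 to 4 mm, the head's outline in the two fixed cameras about 6 mm, and the wrist camera 1 to 2 mm before pressing. All are under the 12 mm limit.
- **Angle:** yaw matched the panel within about 1° by the head outline. The foot-face fits read up to about 5°, still under the 10° limit. The side view showed no lean. The scene view showed up to 3° on the recessed end face, just under the 0.06 rad (3.4°) limit, but that fit was poor.
- **Other stamps:** red, blue and orange are in their places within 1 to 2 mm by their heads, and upright.
- **Robot:** the gripper was clear of everything, with force readings near zero.

**What went wrong on the way:** the first row list was refused for missing keys. A 38° tool tilt was also out of reach, putting joint 2 at its range limit, so I gripped at about 15° and corrected the lean when placing.

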